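# Preset the exposure timer on its thumbwheels and start it

## Task

Set the three thumbwheels of the exposure timer to read 2, 7, 5 from left to right as you face it, pushing each wheel in gently while you roll it so that nothing is forced, and let each click home. Then press the broad oblong start key fully home and let it go; do not press start before the code is right, leave the small round cancel key alone and disturb nothing else on the bench.

Things in the scene. Friction and masses are not known exactly. Their poses are not given: they have to be found in the camera images.
- timer: fixed bench instrument, cream enclosure 220 (x) x 320 (y) x 70 mm with a flat level top plate; origin at the centre of its underside, x away from the operator (robot), y to his left, z up. On top a black bank of three thumbwheels; behind it a display bezel 10 mm high at x +58 to +92 mm, left of it at x +75, y +135 mm a toggle switch 18 mm high.
- bank_spot (a point): point on the top plate under the middle of the bank (66 x 104 mm), at x -20, y +50 mm of the timer; timer's axes. The bank frame, clamped through the plate, stands anywhere from 2 to 14 mm above the plate and up to 1 mm off sideways; each wheel's module in it stands another 0 to 2.5 mm higher, its own amount. These heights are NOT measured: feel for each wheel.
- under_left (a point): point on the top plate under the left (+y) wheel's axle, to about 1 mm; timer's axes. Wheels: level axle along y, 32 mm diameter, 12 mm wide, 28 mm apart, black and knurled, 9 mm out of the module's face, so the wheel's top is 11 to 26 mm above this point. White numerals 0-9 on the rim; the one on top, between the index marks, is set; read from the robot's side.
- under_middle (a point): the same point under the middle wheel. Sprung, locked wheels: a roller inside locks the wheel at each digit. Pushed straight in, the axle gives from about 7 N, 1.5 N more per mm; from about 2.3 mm in (10.5 N) the wheel rolls freely, 10 mm of rim per digit. Pushed less it sticks or jumps. Let go, it springs out and centres on the nearest digit.
- under_right (a point): the same point under the right (-y) wheel. Each wheel's axle hits bottom at 4.6 mm in (14 N): pushing harder would bend it. More than 20 N on a wheel, a key or anything else counts as forced.
- wheel_left (a joint): left (+y) wheel, turns endlessly. Value 0.6283 rad (36 degrees) per digit; digit shown = value / 0.6283 rounded, modulo 10 (values below 0 or above 6.28 just wrap). It grows when the wheel's top is rolled away from the operator (timer's +x), falls when rolled towards him (-x).
- wheel_middle (a joint): middle wheel, same values and directions as the left one
- wheel_right (a joint): right (-y) wheel, same values and directions as the left one
- start_key (a joint): start key, the broad oblong grey key, 30 (x) x 38 (y) mm, on the top plate to the right of the bank; 0 when out, 0.007 m fully home; spring, 2 N to start it, 5.5 N fully home; counts as pressed from 5 mm in; returns by itself
- start_key_top (a point): centre of the upper face of the start key, 14 mm above the top plate when out; moves with the key
- cancel_key (a joint): cancel key, the small round grey key of 16 mm diameter, 60 mm behind the start key (timer's +x side of it); 0 when out, 0.004 m when pressed; leave alone
- cancel_key_top (a point): centre of the upper face of the cancel key, 9 mm above the top plate
- petri_dish: clear covered dish, 62 mm diameter, 16 mm high, lying on the timer's top plate at its rear right; origin at the centre of its underside; bystander
- spirit_lamp: glass spirit lamp with its cap on, 72 mm diameter, 92 mm high, on the table left of the timer; origin at the centre of its underside; bystander
- slide_box: grey box for glass slides, 85 x 60 x 30 mm, on the table right of the timer; origin at the centre of its underside; bystander
- forceps: steel forceps, 130 mm long, lying front to back on the timer's top plate at its left edge; origin under the middle; bystander
- dropper: small amber dropper bottle, 34 mm diameter, 85 mm high, on the table left of the timer; origin at the centre of its underside; bystander
- marker: white marker pen, 130 mm long, lying on the table near the robot; origin under the middle; bystander

How it is judged:
By the outcome, as a careful person would: the job done as asked, in the order asked, and still so for the second after the job is handed in, with the robot touching nothing.
It also fails if it takes over 72 s, if anything falls off the work surface, if the arm or the gripper's body presses on something with over 40 N, if the wrist force passes 120 N, or if a joint passes its speed limit or range.

## Robot

A 6-joint arm with a two-finger parallel gripper is mounted at the origin on the work surface. World frame = base frame: x ahead of the robot, y to its left, z up, the work surface at z = 0. Lengths are in m, angles in rad, forces in N, time in s.
With the tool pointing down it reaches from about 0.325 to 0.875 m from the base axis. Payload 4.4 kg.
Tool frame: the origin (TCP) lies at the very end of the fingers, on their centre line; the grasp point (between the pads) lies 19 mm behind it; z points along the fingers, y is the direction in which the jaws open and shut (so a half turn about z gives the same grasp; the last joint's range is limited). The gripper opens to 85 mm and grips with 20 to 120 N. Pads are 22 mm wide; open, the fingers measure 114 mm over their backs; the gripper's body (76 mm by 85 mm) begins 54 mm behind the grasp point. The pads swing forward as they close: fully open they stand 13 mm farther back than shut.
Start: joints at [1.042, 0.207, 1.542, -0, 1.393, -0.15], TCP at [0.213, 0.534, 0.2] pointing down, gripper open.
Joint ranges: [-2.73, 2.73], [-0.86, 2.22], [0.23, 2.46], [-1.11, 4.25], [0.08, 2.63], [-2.82, 2.82]. Speed limits (rad/s): [2.79, 2.79, 3.14, 3.14, 3.14, 3.14].

## Interface

Orientations are given as a rotation vector (axis times angle).
In Python, from plant import r gives the robot as it stands.
- The arm moves only by the shell command python3 -m pendant 'ROWS' [FORCE]. ROWS is JSON, a list of rows, each an object of numbers: "claw": the opening, from -1 (shut) to 1 (fully open); "x", "y", "z": the shift along the tool's x, y, z in cm; "spin": the turn about the tool's z in rad. In form: [{"claw": .., "x": .., "y": .., "z": .., "spin": ..}, ...]. A call has 1 to 20 rows; each row shifts and turns the commanded pose from where the row before left it, along the tool's axes as they then stand; what a row does not reach is not made up. A row lasts 1/12 s, in which the tool goes at most 41.7 mm and 7.16 degrees, less where a joint would pass 70% of its speed; a pose out of reach is approached as far as the arm can. A call with a gripper value outside its range is refused whole. The fingers move at their own pace and stop on an object; FORCE is the grip in N (left out, the last holds). Time passes only in rows, so rows that do not move let the fingers close. It gives the time, the measured TCP pose, the force and the opening at its end, in the units of the state.
- r.get_state(): the state, without advancing time (a new reading comes with each control period).
- r.camera(name): name is "scene" or "top"; returns a dict with "image" (420x560x3 uint8, red, green, blue), "fx", "fy", "cx", "cy" (pixels), "xyz" and "rotation" of the camera in the world. Camera axes: x right, y down, z forward; pixel columns grow to the right and rows downward; lengths in m; the calibration is good to about 2 mm. A picture is of the moment at which its call begins. There is no depth.
- r.sign_off(): hands the job in, once; it reports no verdict.
The state is a dict: "clock": time; "qpos": joint angles; "joint_vel": joint speeds; "joint_torque": joint torques, N m; "tool_pos": TCP position; "tool_rot": TCP orientation; "force": force on the tool from outside, world axes, zero at the start; "moment": the same for the moment, N m; "gripper_width": finger opening in m.
Only numpy, scipy, OpenCV 4.12 (cv2) and the standard library are available. Lean on these libraries where they do the work, as an engineer would, in place of code of your own. Each camera call takes 0.05 s, during which the arm holds its last target.

## Working session

There is one attempt and no reset: what is moved stays moved. The work goes in short steps, Python scripts to look and compute and a shell command to move; the robot and the scene stay as the last step left them, time stands still between calls to the robot, and variables do not carry over. Pictures are saved under pics/ and viewed, and the job is handed in when it is done.

```bash
ls; mkdir -p pics; python3 - <<'E'
from plant import r
import cv2
s=r.get_state()
for k,v in s.items(): print(k,v)
for n in("scene","top"):
    c=r.camera(n); cv2.imwrite(f"pics/{n}0.png",c["image"][:,:,::-1])
    print(n,{k:(v.tolist() if hasattr(v,'tolist') else v) for k,v in c.items() if k!="image"})
E
```

```text
pics
clock 0.0
qpos [ 1.04149817e+00  2.07458347e-01  1.54295043e+00  1.53562699e-06
  1.39351920e+00 -1.50510282e-01]
joint_vel [ 0.00221836  0.00057768  0.00127677  0.00022119 -0.00170862  0.00050008]
joint_torque [ 1.64456476e-03 -3.83023310e+01 -2.91601896e+01  3.32579980e-06
  1.02240779e-02 -1.30463175e-05]
tool_pos [0.21222197 0.5335069  0.19900576]
tool_rot [-0.59130108 -3.0846483   0.00345678]
force [0.02663376 0.18478323 1.31590046]
moment [-0.04880991  0.09022615  0.00369857]
gripper_width 0.08550495928894429
scene {'fx': 495.83481033228776, 'fy': 495.83481033228776, 'cx': 282.89761082423223, 'cy': 212.30103878014904, 'xyz': [0.8097135185718948, 0.5685345463688255, 1.0296923580973025], 'rotation': [-0.8135802933872375, -2.7509100939419473, 0.7926938354295707]}
top {'fx': 456.93584098415107, 'fy': 456.93584098415107, 'cx': 280.2782584605689, 'cy': 211.4675990005114, 'xyz': [0.2879071743008532, 0.05228961066741241, 1.0153112592260476], 'rotation': [-2.136022547862479, 2.067672580667379, -0.23112823533819274]}
```

View pics/scene0.png

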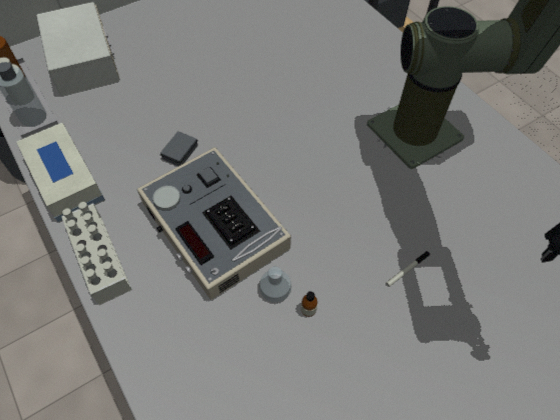

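View pics/top0.png

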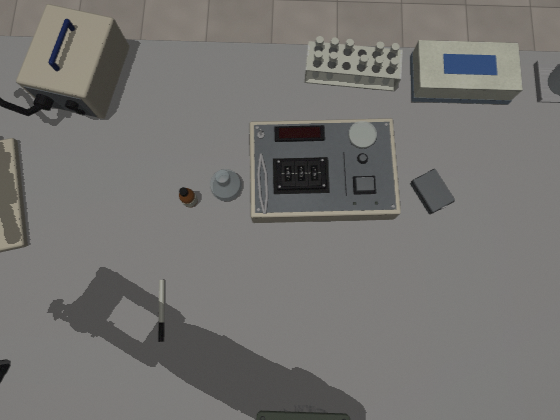

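The top view shows the timer at about cols 249–398, rows 118–221, with its bank near (301,175), the start key near (365,184) and the cancel key near (363,158). I'll zoom in.

```bash
cat > h.py <<'E'
import numpy as np, cv2
from scipy.spatial.transform import Rotation as R
def ray(c,u,v,z):
    d=R.from_rotvec(c["rotation"]).apply([(u-c["cx"])/c["fx"],(v-c["cy"])/c["fy"],1.])
    o=np.array(c["xyz"]); return o+d*(z-o[2])/d[2]
def proj(c,p):
    q=R.from_rotvec(c["rotation"]).inv().apply(np.array(p)-np.array(c["xyz"]))
    return np.array([c["cx"]+c["fx"]*q[0]/q[2],c["cy"]+c["fy"]*q[1]/q[2]])
E
python3 - <<'E'
from plant import r
import cv2
from h import *
c=r.camera("top"); im=c["image"][:,:,::-1].copy()
cv2.imwrite("pics/topz.png",cv2.resize(im[105:235,235:415],None,fx=4.4,fy=4.4,interpolation=cv2.INTER_CUBIC))
cv2.imwrite("pics/bankz.png",cv2.resize(im[150:200,265:340],None,fx=10,fy=10,interpolation=cv2.INTER_CUBIC))
c2=r.camera("scene"); im2=c2["image"][:,:,::-1].copy()
cv2.imwrite("pics/scz.png",cv2.resize(im2[140:300,130:300],None,fx=3.7,fy=3.7,interpolation=cv2.INTER_CUBIC))
cv2.imwrite("pics/bank2z.png",cv2.resize(im2[190:250,195:265],None,fx=10,fy=10,interpolation=cv2.INTER_CUBIC))
E
```

```text
(no output)
```

View pics/topz.png

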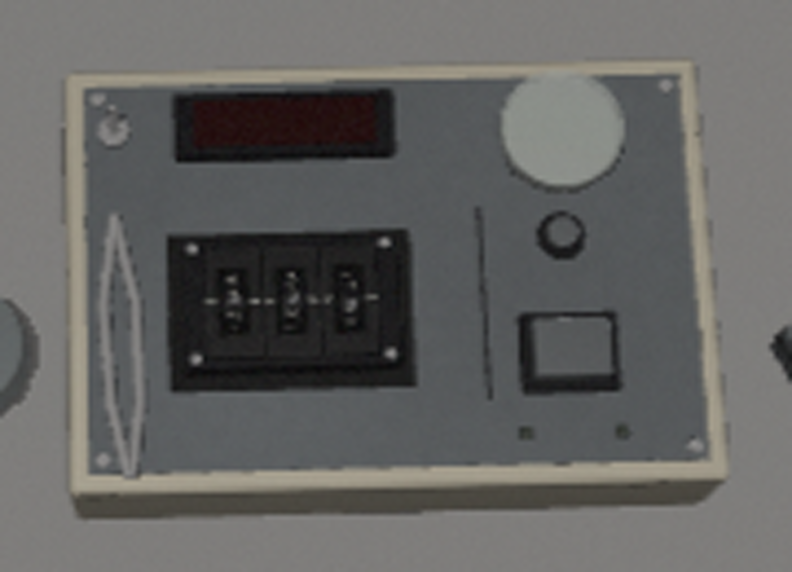

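View pics/bankz.png

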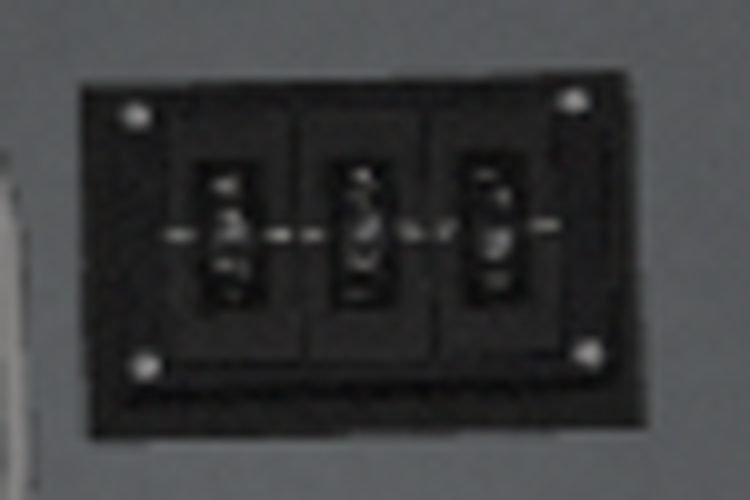

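View pics/scz.png

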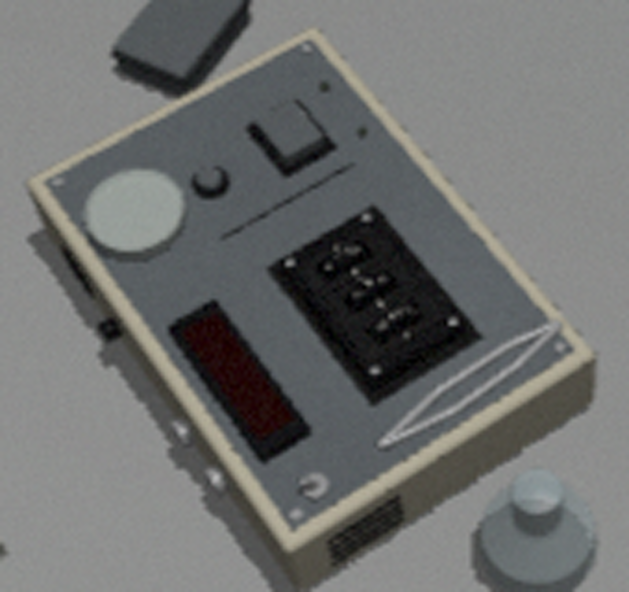

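View pics/bank2z.png

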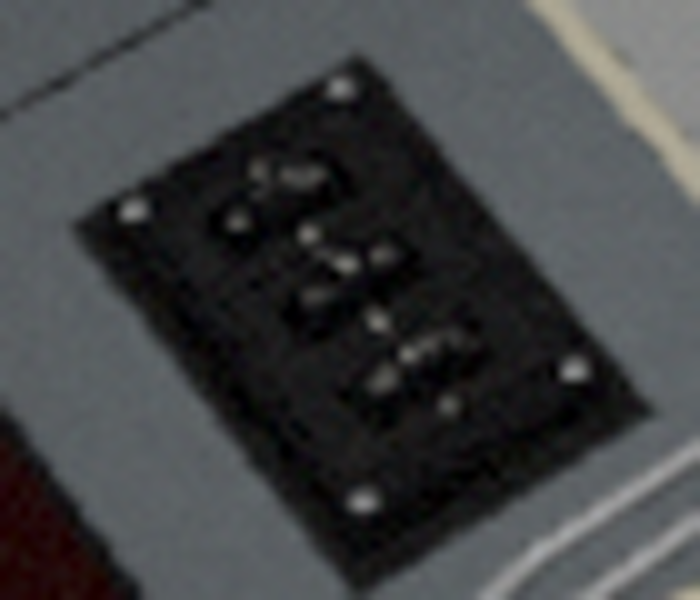

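```bash
python3 - <<'E'
from plant import r
import cv2
from h import *
for n,(a,b,c_,d) in dict(top=(160,186,278,326),scene=(200,236,214,248)).items():
    ims=[r.camera(n)["image"].astype(float) for _ in range(6)]
    print(n,np.std([i[a:b,c_:d] for i in ims],axis=0).mean())
    m=np.mean(ims,0)[a:b,c_:d].mean(2)
    np.save(f"{n}_avg.npy",np.mean(ims,0))
    m=np.clip((m-m.min())/(m.max()-m.min())*255,0,255)
    z=cv2.resize(m.astype(np.uint8),None,fx=16,fy=16,interpolation=cv2.INTER_LANCZOS4)
    cv2.imwrite(f"pics/{n}_d.png",z)
print(r.get_state()["clock"])
E
```

```text
top 1.6014314195277333
scene 3.112035662788913
0.8
```

View pics/top_d.png

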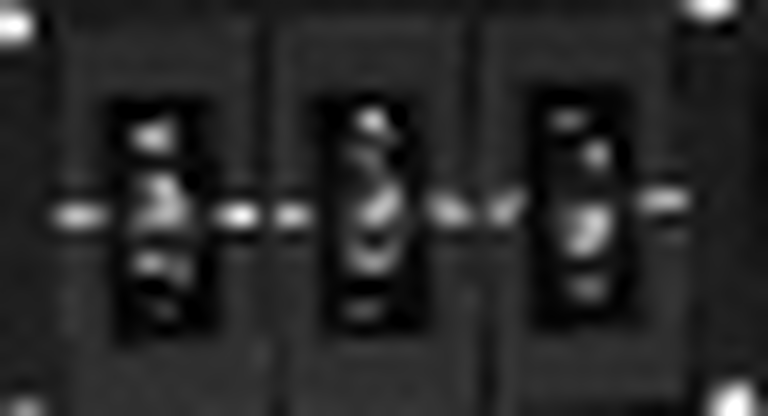

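View pics/scene_d.png

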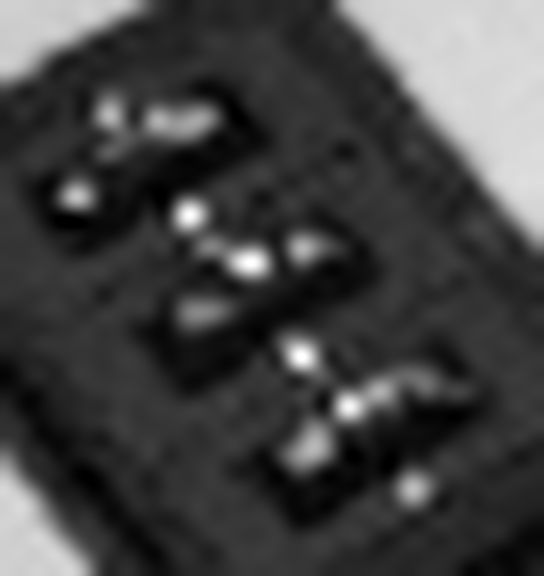

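```bash
python3 - <<'E'
from plant import r
import cv2
from h import *
c=r.camera("top");s=r.camera("scene")
P=[ray(c,235+(u+.5)/4.4-.5,105+(v+.5)/4.4-.5,.07) for u,v in[(67,77),(692,62),(725,477),(72,493)]]
for p in P: print(p.round(4))
Q=[ray(s,130+u/3.7,140+v/3.7,.07) for u,v in[(30,182),(315,32),(593,357),(290,550)]]
print("scene (TR,BR,BL,TL)")
for p in Q: print(p.round(4))
def show(P):
    TL,TR,BR,BL=P
    print("len",[np.linalg.norm(a-b).round(4) for a,b in((TL,TR),(TR,BR),(BR,BL),(BL,TL))])
    yv=(TL+BL-TR-BR); xv=(TL+TR-BL-BR)
    print("centre",np.mean(P,0).round(4),"yaw",np.arctan2(-yv[0],yv[1]),np.arctan2(xv[1],xv[0]))
show(P); show([Q[3],Q[0],Q[1],Q[2]])
def pz(u,v,z):return ray(c,235+u/4.4,105+v/4.4,z).round(4)
print("key",pz(571,345,.084),"cancel",pz(563,233,.079))
def pb(u,v,z):return ray(c,278+u/16,160+v/16,z).round(4)
for n,u,v in(("L",162,210),("M",374,208),("R",580,205)): print(n,pb(u,v,.085))
E
```

```text
[0.7028 0.1333 0.07  ]
[ 0.7212 -0.1819  0.07  ]
[ 0.5066 -0.1932  0.07  ]
[0.4885 0.1208 0.07  ]
scene (TR,BR,BL,TL)
[ 0.724  -0.1739  0.07  ]
[ 0.5123 -0.1838  0.07  ]
[0.4937 0.1267 0.07  ]
[0.706  0.1381 0.07  ]
len [np.float64(0.3158), np.float64(0.2149), np.float64(0.3145), np.float64(0.2147)]
centre [ 0.6048 -0.0302  0.07  ] yaw 0.0579291752697287 0.05549559720879734
len [np.float64(0.3125), np.float64(0.212), np.float64(0.311), np.float64(0.2126)]
centre [ 0.609  -0.0232  0.07  ] yaw 0.05867224169997102 0.0502299353885526
key [ 0.5654 -0.1179  0.084 ] cancel [ 0.6239 -0.1153  0.079 ]
L [0.5825 0.0451 0.085 ]
M [0.5837 0.017  0.085 ]
R [ 0.585  -0.0104  0.085 ]
```

```bash
cat >> h.py <<'E'
def go(p,yaw=None,axis='y'):
    """tool-frame shift (cm) to reach world p from now, and spin (rad) to bring the tool axis to heading yaw"""
    from plant import r
    s=r.get_state(); Rt=R.from_rotvec(s["tool_rot"])
    d=Rt.inv().apply(np.array(p)-s["tool_pos"])*100
    print("shift cm",d.round(2),"| pos",s["tool_pos"].round(4),"F",s["force"].round(2),"t",round(s["clock"],2),"w",round(s["gripper_width"],4))
    M=Rt.as_matrix(); print("tool x",M[:,0].round(3),"y",M[:,1].round(3),"z",M[:,2].round(4))
E
python3 -c "
from h import *
go([.586,.0205,.16])"
```

```text
shift cm [-53.69 -33.93   4.02] | pos [0.2126 0.5342 0.2002] F [-0.62 -0.44 -0.19] t 0.9 w 0.0852
tool x [-0.929  0.37   0.   ] y [0.37  0.929 0.   ] z [-0.  0. -1.]
```

```bash
python3 -m pendant '[{"claw":-1,"spin":0.1136},{"claw":-1,"spin":0.1136},{"claw":-1,"spin":0.1136},{"claw":-1,"spin":0.1136},{"claw":-1,"spin":0.1136},{"claw":-1,"spin":0.1136},{"claw":-1,"spin":0.1136},{"claw":-1,"spin":0.1136},{"claw":-1,"spin":0.1136},{"claw":-1,"spin":0.1136}]' 30
python3 -c "
from h import *
go([.586,.0205,.16])"
```

```text
shift cm [-53.69 -33.93   4.02] | pos [0.2126 0.5342 0.2002] F [-0.62 -0.44 -0.19] t 0.9 w 0.0852
tool x [-0.929  0.37   0.   ] y [0.37  0.929 0.   ] z [-0.  0. -1.]validation failed for argument at $[0]...
```

```bash
python3 -m pendant '[{"claw":-1,"x":0,"y":0,"z":0,"spin":0.1136},{"claw":-1,"x":0,"y":0,"z":0,"spin":0.1136},{"claw":-1,"x":0,"y":0,"z":0,"spin":0.1136},{"claw":-1,"x":0,"y":0,"z":0,"spin":0.1136},{"claw":-1,"x":0,"y":0,"z":0,"spin":0.1136},{"claw":-1,"x":0,"y":0,"z":0,"spin":0.1136},{"claw":-1,"x":0,"y":0,"z":0,"spin":0.1136},{"claw":-1,"x":0,"y":0,"z":0,"spin":0.1136},{"claw":-1,"x":0,"y":0,"z":0,"spin":0.1136},{"claw":-1,"x":0,"y":0,"z":0,"spin":0.1136}]' 30
python3 -c "
from h import *
go([.586,.0205,.16])"
```

```text
clock: 1.73
tool_pos: [0.2126, 0.5342, 0.2002]
tool_rot: [-2.165, -2.277, 0.0]
force: [0.7, 0.3, -1.1]
gripper_width: -0.0001
shift cm [-53.19  34.7    4.02] | pos [0.2126 0.5342 0.2002] F [ 0.73  0.29 -1.06] t 1.73 w -0.0001
tool x [-0.05   0.999  0.   ] y [ 0.999  0.05  -0.   ] z [-0.  0. -1.]
```

```bash
python3 -m pendant '[{"claw":-1,"x":-1.4,"y":0.85,"z":0,"spin":-0.006},{"claw":-1,"x":-2.8,"y":1.8,"z":0,"spin":0},{"claw":-1,"x":-2.8,"y":1.8,"z":0,"spin":0},{"claw":-1,"x":-2.8,"y":1.8,"z":0,"spin":0},{"claw":-1,"x":-2.8,"y":1.8,"z":0,"spin":0},{"claw":-1,"x":-2.8,"y":1.8,"z":0,"spin":0},{"claw":-1,"x":-2.8,"y":1.8,"z":0,"spin":0},{"claw":-1,"x":-2.8,"y":1.8,"z":0,"spin":0},{"claw":-1,"x":-2.8,"y":1.8,"z":0,"spin":0},{"claw":-1,"x":-2.8,"y":1.8,"z":0,"spin":0},{"claw":-1,"x":-2.8,"y":1.8,"z":0,"spin":0},{"claw":-1,"x":-2.8,"y":1.8,"z":0,"spin":0},{"claw":-1,"x":-2.8,"y":1.8,"z":0,"spin":0},{"claw":-1,"x":-2.8,"y":1.8,"z":0,"spin":0},{"claw":-1,"x":-2.8,"y":1.8,"z":0,"spin":0},{"claw":-1,"x":-2.8,"y":1.8,"z":0,"spin":0},{"claw":-1,"x":-2.8,"y":1.8,"z":0,"spin":0},{"claw":-1,"x":-2.8,"y":1.8,"z":0,"spin":0},{"claw":-1,"x":-2.6,"y":1.7,"z":0,"spin":0},{"claw":-1,"x":-1.4,"y":0.9,"z":0,"spin":0}]'
python3 - <<'E'
from h import *
from plant import r
go([.586,.0205,.16])
for n in("scene","top"):
    c=r.camera(n); cv2.imwrite(f"pics/{n}1.png",c["image"][:,:,::-1])
E
```

```text
clock: 3.4
tool_pos: [0.587, 0.0232, 0.2002]
tool_rot: [2.153, 2.285, -0.0]
force: [0.1, -0.6, -0.4]
gripper_width: 0.0002
shift cm [-0.26 -0.12  4.02] | pos [0.587  0.0232 0.2002] F [ 0.13 -0.63 -0.41] t 3.4 w 0.0002
tool x [-0.059  0.998 -0.001] y [0.998 0.059 0.001] z [ 0.0011 -0.0011 -1.    ]
```

View pics/scene1.png

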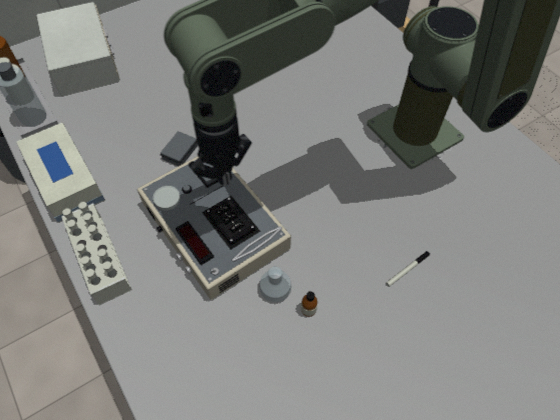

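View pics/top1.png

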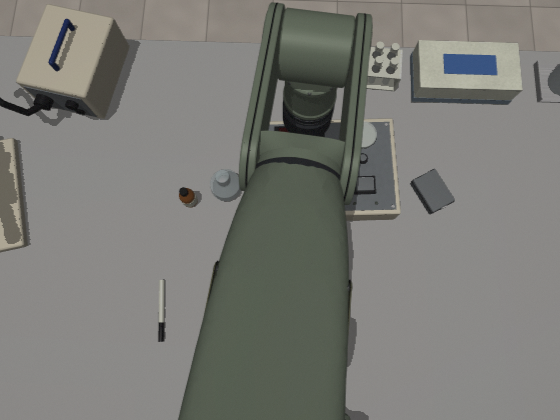

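```bash
python3 -m pendant '[{"claw":-1,"x":-0.1,"y":-0.04,"z":3,"spin":0},{"claw":-1,"x":-0.1,"y":-0.04,"z":3,"spin":0},{"claw":-1,"x":-0.06,"y":-0.04,"z":2.4,"spin":0},{"claw":-1,"x":0,"y":0,"z":0,"spin":0},{"claw":-1,"x":0,"y":0,"z":0,"spin":0}]'
python3 - <<'E'
from h import *
from plant import r
go([.586,.0205,.11])
c=r.camera("scene");p=proj(c,r.get_state()["tool_pos"]);print(p)
im=c["image"][:,:,::-1].copy()
z=cv2.resize(im[170:260,190:290],None,fx=6,fy=6,interpolation=cv2.INTER_CUBIC)
cv2.drawMarker(z,(int((p[0]-190+.5)*6),int((p[1]-170+.5)*6)),(0,0,255),0,10)
cv2.imwrite("pics/s2.png",z)
E
```

```text
clock: 3.92
tool_pos: [0.5821, 0.0251, 0.1148]
tool_rot: [-2.147, -2.288, 0.004]
force: [-0.3, 0.2, -0.1]
gripper_width: 0.0
shift cm [-0.48  0.36  0.48] | pos [0.5821 0.0251 0.1148] F [-0.26  0.16 -0.08] t 3.92 w 0.0
tool x [-0.063  0.998  0.001] y [ 0.998  0.063 -0.004] z [-0.0045  0.001  -1.    ]
[230.28515368 211.21875459]
```

View pics/s2.png

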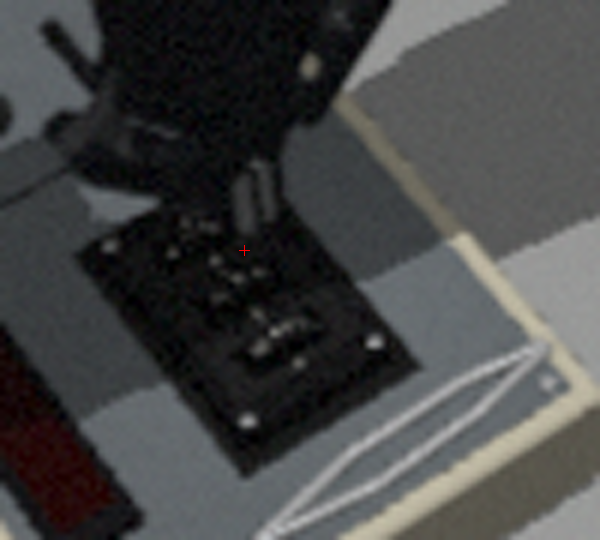

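```bash
python3 - <<'E'
from h import *
from plant import r
go([.586,.0205,.11])
c=r.camera("scene");p=proj(c,r.get_state()["tool_pos"]);print(p)
im=np.mean([r.camera("scene")["image"][:,:,::-1].astype(float) for _ in range(4)],0)
b=im[180:240,205:265]; b=255*np.clip(b/110,0,1)**.6
z=cv2.resize(b.astype(np.uint8),None,fx=10,fy=10,interpolation=cv2.INTER_CUBIC)
cv2.drawMarker(z,(int((p[0]-205+.5)*10),int((p[1]-180+.5)*10)),(0,0,255),0,10)
cv2.imwrite("pics/s3.png",z)
E
```

```text
shift cm [-0.43  0.16  0.69] | pos [0.5841 0.0247 0.1169] F [-0.03 -0.43  0.5 ] t 3.97 w -0.0005
tool x [-0.063  0.998  0.   ] y [0.998 0.063 0.   ] z [ 1.e-04  4.e-04 -1.e+00]
[229.67711313 211.06830518]
```

View pics/s3.png

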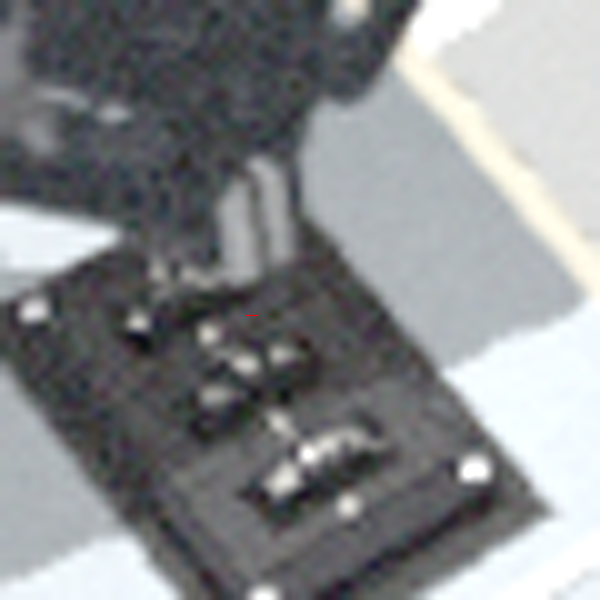

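```bash
python3 - <<'E'
from h import *
from plant import r
s=r.get_state(); Rt=R.from_rotvec(s["tool_rot"])
im=np.array([r.camera("scene")["image"][:,:,::-1].astype(float) for _ in range(3)]).mean(0); c=r.camera("scene")
b=im[180:240,205:265]; b=255*np.clip(b/110,0,1)**.6
z=cv2.resize(b.astype(np.uint8),None,fx=10,fy=10,interpolation=cv2.INTER_CUBIC)
def px(p): q=proj(c,p); return (int((q[0]-205+.5)*10),int((q[1]-180+.5)*10))
for zz,col in((0,(0,0,255)),(-.02,(0,255,0)),(-.04,(255,0,0))):
    P=np.array([px(s["tool_pos"]+Rt.apply([a,d,zz])) for a,d in((.011,.012),(.011,-.012),(-.011,-.012),(-.011,.012))])
    cv2.polylines(z,[P],True,col,1)
cv2.imwrite("pics/s4.png",z); print(s["tool_pos"])
for d in np.eye(3)*.01: print(proj(c,s["tool_pos"]+d)-proj(c,s["tool_pos"]))
E
```

```text
[0.58569783 0.02375298 0.11838551]
[-4.00943562  2.10703323]
[2.29736913 3.27379352]
[-0.38788038 -2.48502387]
```

View pics/s4.png

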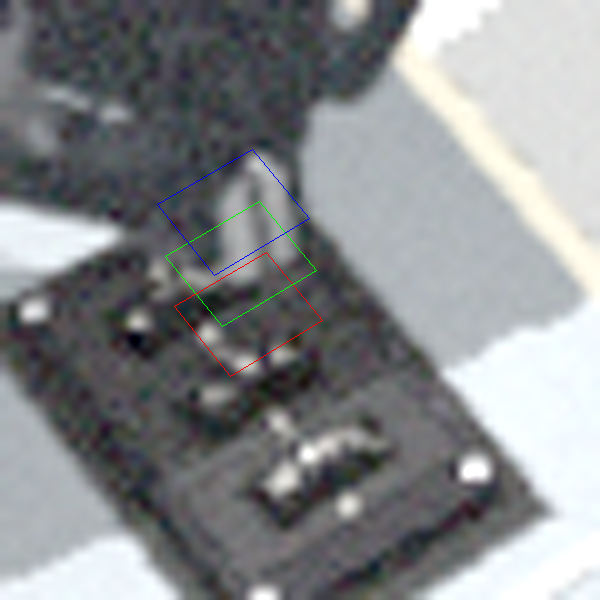

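```bash
python3 - <<'E'
from h import *
from plant import r
c=r.camera("scene")
for p in [(0,0,0),(0.095,0.095,0),(.095,-.095,0)]: print(p,proj(c,p).round(1))
st=[]
for _ in range(4):
    s=r.get_state(); st.append([*s["tool_pos"].round(4),*s["force"].round(2)]); im=r.camera("scene")["image"]
print(np.array(st))
im=np.array([r.camera("scene")["image"].astype(float) for _ in range(4)]).mean(0)
a=np.load("scene_avg.npy")
def f(i): return cv2.resize((255*np.clip(i[180:240,205:265,::-1]/110,0,1)**.5).astype(np.uint8),None,fx=6.5,fy=6.5,interpolation=cv2.INTER_CUBIC)
cv2.imwrite("pics/s5.png",np.hstack([f(a),f(im)]))
E
```

```text
(0, 0, 0) [414.  130.5]
(0.095, 0.095, 0) [410.5 168.6]
(0.095, -0.095, 0) [365.3 122.6]
[[ 0.5844  0.0236  0.1166  0.36   -0.29   -1.26  ]
 [ 0.5843  0.0236  0.1164  0.15   -0.03    0.36  ]
 [ 0.5842  0.0236  0.1163  0.44   -0.29    0.16  ]
 [ 0.5841  0.0236  0.1161  1.36   -0.53   -0.05  ]]
```

View pics/s5.png

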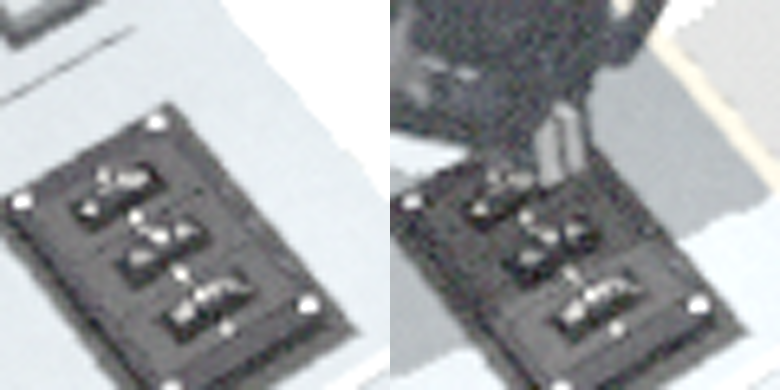

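```bash
python3 -m pendant '[{"claw":-1,"x":0,"y":-2,"z":-1,"spin":0},{"claw":-1,"x":0,"y":-4,"z":0,"spin":0},{"claw":-1,"x":0,"y":-4,"z":0,"spin":0},{"claw":-1,"x":0,"y":-4,"z":0,"spin":0},{"claw":-1,"x":0,"y":-2,"z":0,"spin":0},{"claw":-1,"x":0,"y":0,"z":0,"spin":0},{"claw":-1,"x":0,"y":0,"z":0,"spin":0},{"claw":-1,"x":0,"y":0,"z":0,"spin":0},{"claw":-1,"x":0,"y":0,"z":0,"spin":0}]'
python3 - <<'E'
from h import *
from plant import r
c=r.camera("scene"); s=r.get_state();p=proj(c,s["tool_pos"]);print(p,s["tool_pos"])
im=c["image"][:,:,::-1].astype(float)
u0,v0=int(p[0])-35,int(p[1])-40
b=im[v0:v0+60,u0:u0+70]; b=255*np.clip(b/130,0,1)**.6
z=cv2.resize(b.astype(np.uint8),None,fx=10,fy=10,interpolation=cv2.INTER_CUBIC)
cv2.drawMarker(z,(int((p[0]-u0+.5)*10),int((p[1]-v0+.5)*10)),(0,0,255),0,10)
cv2.imwrite("pics/s6.png",z)
E
```

```text
clock: 5.62
tool_pos: [0.4263, 0.0135, 0.1268]
tool_rot: [2.15, 2.288, 0.002]
force: [0.5, -0.0, -0.2]
gripper_width: -0.0002
[288.08576154 173.52571755] [0.42608396 0.01355647 0.12664527]
```

View pics/s6.png

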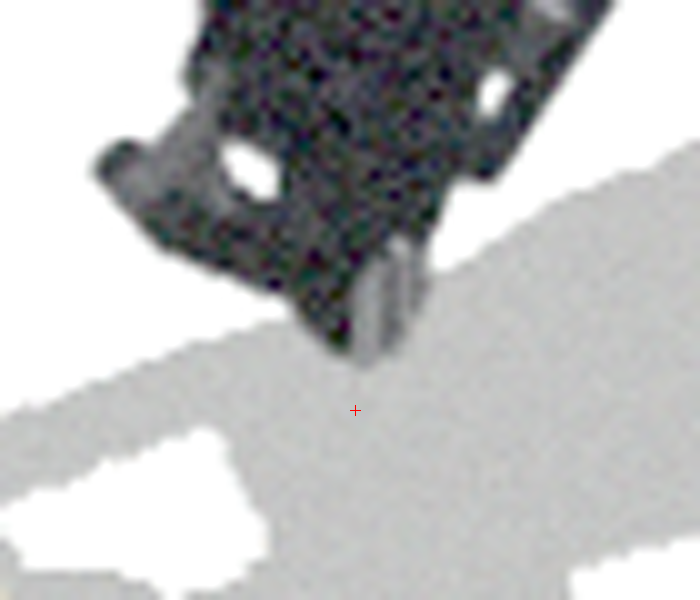

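```bash
python3 - <<'E'
from h import *
from plant import r
c=r.camera("scene");t=r.camera("top")
for z in(.075,.08,.085,.09):
    print(z,"scene M",ray(c,228.9,217.4,z).round(4),"top M",ray(t,278+370/16-.5,160+210/16-.5,z).round(4))
# least-squares intersection
def line(c,u,v):
    d=R.from_rotvec(c["rotation"]).apply([(u-c["cx"])/c["fx"],(v-c["cy"])/c["fy"],1.]);return np.array(c["xyz"]),d/np.linalg.norm(d)
def tri(a,b):
    A=0;B=0
    for o,d in(a,b):
        P=np.eye(3)-np.outer(d,d);A=A+P;B=B+P@o
    p=np.linalg.solve(A,B);return p.round(4),[np.linalg.norm((np.eye(3)-np.outer(d,d))@(p-o)).round(4) for o,d in(a,b)]
print(tri(line(c,228.9,217.4),line(t,278+370/16-.5,160+210/16-.5)))
# screws: top bankz zoom10 off(265,150): TL(135,115) TR(573,100) BL(146,365) BR(589,352); scene bank2z zoom10 off(195,190)
for n,a,b in(("TL",(135,115),(362,500)),("TR",(573,100),(133,210)),("BR",(589,352),(340,88)),("BL",(146,365),(573,370))):
    print(n,tri(line(t,265+a[0]/10-.5,150+a[1]/10-.5),line(c,195+b[0]/10-.5,190+b[1]/10-.5)))
# timer corners
for n,a,b in(("TL",(67,77),(290,550)),("TR",(692,62),(30,182)),("BR",(725,477),(315,32)),("BL",(72,493),(593,357))):
    print(n,tri(line(t,235+a[0]/4.4-.4,105+a[1]/4.4-.4),line(c,130+b[0]/3.7-.4,140+b[1]/3.7-.4)))
E
```

```text
0.075 scene M [0.5846 0.0125 0.075 ] top M [0.5877 0.0182 0.075 ]
0.08 scene M [0.5858 0.0154 0.08  ] top M [0.5861 0.0184 0.08  ]
0.085 scene M [0.587  0.0183 0.085 ] top M [0.5845 0.0186 0.085 ]
0.09 scene M [0.5881 0.0212 0.09  ] top M [0.5829 0.0188 0.09  ]
(array([0.5859, 0.0178, 0.0829]), [np.float64(0.0009), np.float64(0.0009)])
TL (array([0.6107, 0.0675, 0.0806]), [np.float64(0.0003), np.float64(0.0003)])
TR (array([ 0.617 , -0.0264,  0.0803]), [np.float64(0.0001), np.float64(0.0001)])
BR (array([ 0.5608, -0.0305,  0.0795]), [np.float64(0.0002), np.float64(0.0002)])
BL (array([0.5549, 0.0635, 0.0799]), [np.float64(0.0001), np.float64(0.0001)])
TL (array([0.7056, 0.1339, 0.0636]), [np.float64(0.0), np.float64(0.0)])
TR (array([ 0.7242, -0.1832,  0.0615]), [np.float64(0.0011), np.float64(0.0011)])
BR (array([ 0.509 , -0.1959,  0.0575]), [np.float64(0.0007), np.float64(0.0007)])
BL (array([0.4907, 0.1213, 0.0608]), [np.float64(0.0003), np.float64(0.0003)])
```

```bash
python3 -c "
from h import *
go([.5886,.0463,.105])"
```

```text
shift cm [ 2.25 16.47  2.14] | pos [0.4256 0.0136 0.1263] F [ 1.2  -0.4   0.96] t 5.77 w 0.0005
tool x [-0.062  0.998 -0.   ] y [0.998 0.062 0.   ] z [ 3.e-04 -0.e+00 -1.e+00]
```

```bash
python3 -m pendant '[{"claw":-1,"x":0.3,"y":2,"z":0,"spin":0},{"claw":-1,"x":0.5,"y":4,"z":0,"spin":0},{"claw":-1,"x":0.5,"y":4,"z":0,"spin":0},{"claw":-1,"x":0.5,"y":4,"z":0.4,"spin":0},{"claw":-1,"x":0.3,"y":1.8,"z":0.6,"spin":0},{"claw":-1,"x":0.15,"y":0.67,"z":0.6,"spin":0},{"claw":-1,"x":0,"y":0,"z":0.5,"spin":0},{"claw":-1,"x":0,"y":0,"z":0,"spin":0},{"claw":-1,"x":0,"y":0,"z":0,"spin":0},{"claw":-1,"x":0,"y":0,"z":0,"spin":0},{"claw":-1,"x":0,"y":0,"z":0,"spin":0},{"claw":-1,"x":0,"y":0,"z":0,"spin":0}]'
cat > look.py <<'E'
import sys
from h import *
from plant import r
go([float(a) for a in sys.argv[2:5]])
c=r.camera("scene"); s=r.get_state();p=proj(c,s["tool_pos"])
im=np.array([c["image"][:,:,::-1].astype(float)]).mean(0)
b=im[180:240,205:265]; b=255*np.clip(b/110,0,1)**.6
z=cv2.resize(b.astype(np.uint8),None,fx=10,fy=10,interpolation=cv2.INTER_CUBIC)
cv2.drawMarker(z,(int((p[0]-205+.5)*10),int((p[1]-180+.5)*10)),(0,0,255),0,10)
cv2.imwrite(f"pics/{sys.argv[1]}.png",z)
E
python3 look.py s7 .5886 .0463 .095
```

```text
clock: 6.77
tool_pos: [0.5872, 0.0462, 0.1059]
tool_rot: [2.151, 2.288, 0.001]
force: [0.7, -0.5, 0.6]
gripper_width: 0.0
shift cm [0.01 0.14 1.09] | pos [0.5872 0.0462 0.1059] F [ 0.73 -0.51  0.62] t 6.77 w 0.0
tool x [-0.062  0.998 -0.   ] y [0.998 0.062 0.001] z [ 9.e-04 -1.e-04 -1.e+00]
```

View pics/s7.png

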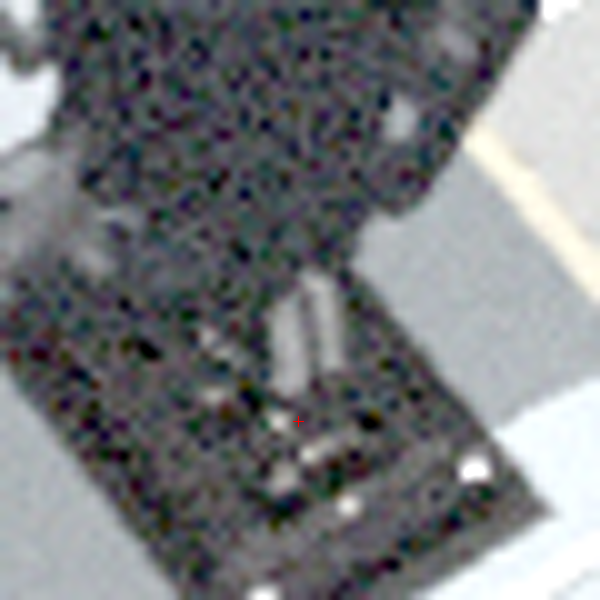

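```bash
P='python3 -m pendant'; for i in 1; do python3 -m pendant '[{"claw":-1,"x":0,"y":0.1,"z":0.3,"spin":0},{"claw":-1,"x":0,"y":0,"z":0.3,"spin":0},{"claw":-1,"x":0,"y":0,"z":0.2,"spin":0},{"claw":-1,"x":0,"y":0,"z":0,"spin":0}]'; done; python3 -m pendant '[{"claw":-1,"x":0,"y":0,"z":0.1,"spin":0},{"claw":-1,"x":0,"y":0,"z":0.05,"spin":0}]'; python3 look.py s8 .5886 .0463 .095
```

```text
clock: 7.15
tool_pos: [0.5878, 0.0465, 0.0963]
tool_rot: [-2.151, -2.288, 0.002]
force: [0.7, 0.2, 0.6]
gripper_width: 0.0
clock: 7.32
tool_pos: [0.5884, 0.0464, 0.0955]
tool_rot: [-2.151, -2.289, 0.0]
force: [0.6, 0.6, -0.4]
gripper_width: -0.0001
shift cm [-0.01  0.02  0.05] | pos [0.5884 0.0464 0.0955] F [ 0.59  0.57 -0.41] t 7.32 w -0.0001
tool x [-0.062  0.998  0.   ] y [ 0.998  0.062 -0.   ] z [-3.e-04 -0.e+00 -1.e+00]
```

View pics/s8.png

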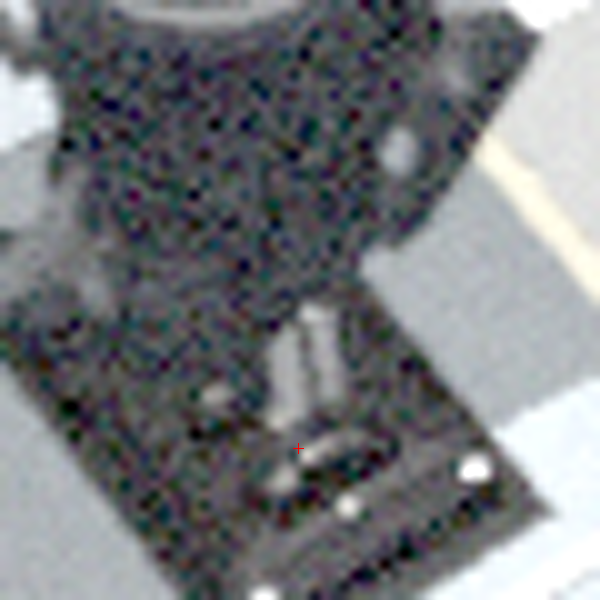

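```bash
for i in 1; do python3 -m pendant '[{"claw":-1,"x":0,"y":0,"z":0.1,"spin":0},{"claw":-1,"x":0,"y":0,"z":0.05,"spin":0}]';python3 -m pendant '[{"claw":-1,"x":0,"y":0,"z":0.1,"spin":0},{"claw":-1,"x":0,"y":0,"z":0.05,"spin":0}]'; done
```

```text
clock: 7.53
tool_pos: [0.5886, 0.0464, 0.0941]
tool_rot: [2.151, 2.289, 0.0]
force: [0.2, 0.2, -0.0]
gripper_width: -0.0001
clock: 7.7
tool_pos: [0.5884, 0.0465, 0.0925]
tool_rot: [-2.151, -2.289, 0.0]
force: [-0.1, -0.3, 0.3]
gripper_width: -0.0001
```

```bash
python3 -m pendant '[{"claw":-1,"x":0,"y":0,"z":0.1,"spin":0},{"claw":-1,"x":0,"y":0,"z":0.05,"spin":0}]'
```

```text
clock: 7.87
tool_pos: [0.5884, 0.0464, 0.091]
tool_rot: [-2.151, -2.289, 0.0]
force: [0.3, 0.2, -0.1]
gripper_width: 0.0003
```

```bash
python3 -m pendant '[{"claw":-1,"x":0,"y":0,"z":0.1,"spin":0},{"claw":-1,"x":0,"y":0,"z":0.05,"spin":0}]'
```

```text
clock: 8.03
tool_pos: [0.5884, 0.0464, 0.0895]
tool_rot: [-2.151, -2.289, 0.0]
force: [0.0, -0.4, -0.7]
gripper_width: -0.0003
```

```bash
python3 -m pendant '[{"claw":-1,"x":0,"y":0,"z":0.1,"spin":0},{"claw":-1,"x":0,"y":0,"z":0.0,"spin":0}]';  python3 look.py s9 .5886 .0463 .095
```

```text
clock: 8.2
tool_pos: [0.5883, 0.0464, 0.0885]
tool_rot: [-2.151, -2.289, 0.0]
force: [1.3, -0.3, 0.1]
gripper_width: 0.0
shift cm [-0.01  0.02 -0.65] | pos [0.5883 0.0464 0.0885] F [ 1.27 -0.29  0.06] t 8.2 w 0.0
tool x [-0.062  0.998 -0.   ] y [ 0.998  0.062 -0.   ] z [-4.e-04 -0.e+00 -1.e+00]
```

View pics/s9.png

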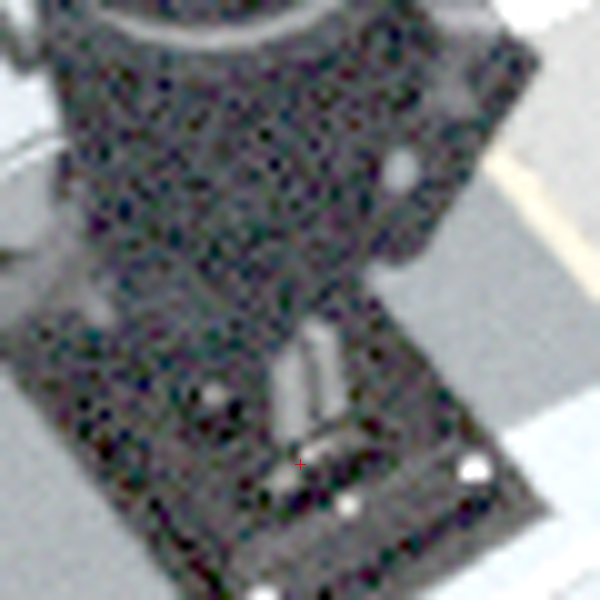

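```bash
python3 -m pendant '[{"claw":-1,"x":0,"y":0,"z":0.1,"spin":0},{"claw":-1,"x":0,"y":0,"z":0.05,"spin":0}]'
```

```text
clock: 8.42
tool_pos: [0.5886, 0.0465, 0.0871]
tool_rot: [2.151, 2.289, 0.0]
force: [-0.1, 0.2, -0.1]
gripper_width: -0.0002
```

```bash
python3 -m pendant '[{"claw":-1,"x":0,"y":0,"z":0.1,"spin":0},{"claw":-1,"x":0,"y":0,"z":0.05,"spin":0}]'
```

```text
clock: 8.58
tool_pos: [0.5885, 0.0464, 0.0855]
tool_rot: [-2.151, -2.289, 0.0]
force: [-0.4, -0.3, 0.1]
gripper_width: 0.0
```

```bash
python3 -m pendant '[{"claw":-1,"x":0,"y":0,"z":0.1,"spin":0},{"claw":-1,"x":0,"y":0,"z":0.05,"spin":0}]'
```

```text
clock: 8.75
tool_pos: [0.5884, 0.0464, 0.084]
tool_rot: [-2.151, -2.289, 0.0]
force: [0.3, -0.9, -0.4]
gripper_width: -0.0002
```

```bash
python3 -m pendant '[{"claw":-1,"x":0,"y":0,"z":0.1,"spin":0},{"claw":-1,"x":0,"y":0,"z":0.05,"spin":0}]'
```

```text
clock: 8.92
tool_pos: [0.5884, 0.0465, 0.0825]
tool_rot: [-2.151, -2.289, 0.0]
force: [0.5, 0.1, 1.2]
gripper_width: -0.0001
```

```bash
python3 look.py s10 .5886 .0463 .095
```

```text
shift cm [-0.02  0.02 -1.25] | pos [0.5884 0.0465 0.0825] F [0.47 0.15 1.16] t 8.92 w -0.0001
tool x [-0.062  0.998  0.   ] y [ 0.998  0.062 -0.   ] z [-2.e-04  0.e+00 -1.e+00]
```

View pics/s10.png

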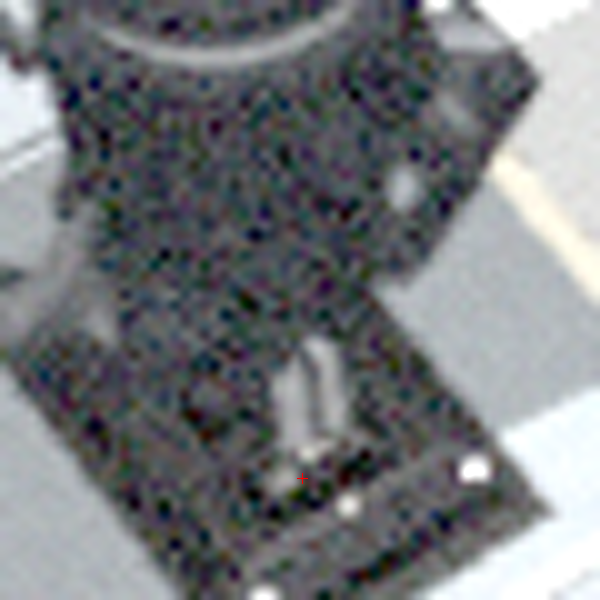

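```bash
python3 - <<'E'
from h import *
from plant import r
s=r.get_state(); Rt=R.from_rotvec(s["tool_rot"]); c=r.camera("scene")
im=c["image"][:,:,::-1].astype(float)
u0,v0=170,100
b=255*np.clip(im[v0:v0+140,u0:u0+140]/110,0,1)**.6
z=cv2.resize(b.astype(np.uint8),None,fx=4.2,fy=4.2,interpolation=cv2.INTER_CUBIC)
def px(p): q=proj(c,p); return (int((q[0]-u0+.5)*4.2),int((q[1]-v0+.5)*4.2))
def box(hx,hy,zz,col):
    P=np.array([px(s["tool_pos"]+Rt.apply([a,d,zz])) for a,d in((hx,hy),(hx,-hy),(-hx,-hy),(-hx,hy))]); cv2.polylines(z,[P],True,col,1)
box(.011,.011,0,(0,0,255));box(.038,.0425,-.073,(0,255,0));box(.0425,.038,-.073,(255,0,0)); box(.0375,.0375,-.16,(0,255,255))
cv2.imwrite("pics/s11.png",z)
E
```

```text
(no output)
```

View pics/s11.png

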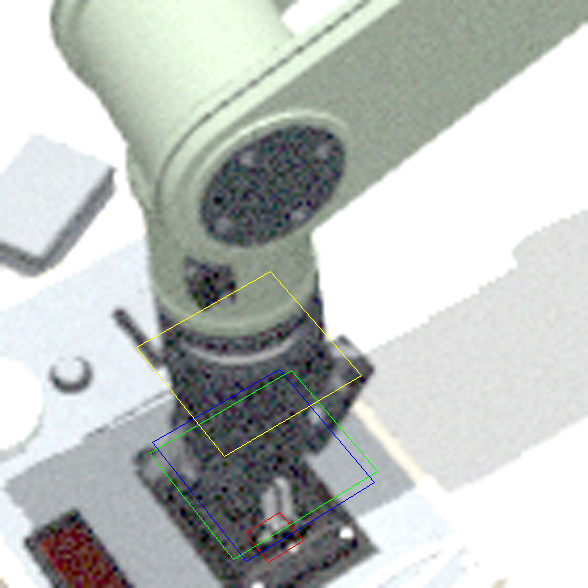

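```bash
python3 -m pendant '[{"claw":-1,"x":0,"y":0,"z":0.1,"spin":0},{"claw":-1,"x":0,"y":0,"z":0,"spin":0}]'
```

```text
clock: 9.18
tool_pos: [0.5884, 0.0464, 0.0815]
tool_rot: [-2.151, -2.289, 0.0]
force: [0.3, 0.1, 0.7]
gripper_width: 0.0001
```

```bash
python3 -m pendant '[{"claw":-1,"x":0,"y":0,"z":0.1,"spin":0},{"claw":-1,"x":0,"y":0,"z":0,"spin":0}]'
```

```text
clock: 9.35
tool_pos: [0.5884, 0.0464, 0.0805]
tool_rot: [-2.151, -2.289, 0.0]
force: [0.8, -0.3, -0.7]
gripper_width: -0.0002
```

```bash
python3 -m pendant '[{"claw":-1,"x":0,"y":0,"z":0.1,"spin":0},{"claw":-1,"x":0,"y":0,"z":0,"spin":0}]';python3 look.py s12 .5886 .0463 .095
```

```text
clock: 9.52
tool_pos: [0.5884, 0.0464, 0.0795]
tool_rot: [-2.151, -2.289, 0.0]
force: [-0.1, -0.9, -0.6]
gripper_width: -0.0003
shift cm [-0.02  0.02 -1.55] | pos [0.5884 0.0464 0.0795] F [-0.11 -0.91 -0.62] t 9.52 w -0.0003
tool x [-0.062  0.998  0.   ] y [ 0.998  0.062 -0.   ] z [-3.e-04 -0.e+00 -1.e+00]
```

View pics/s12.png

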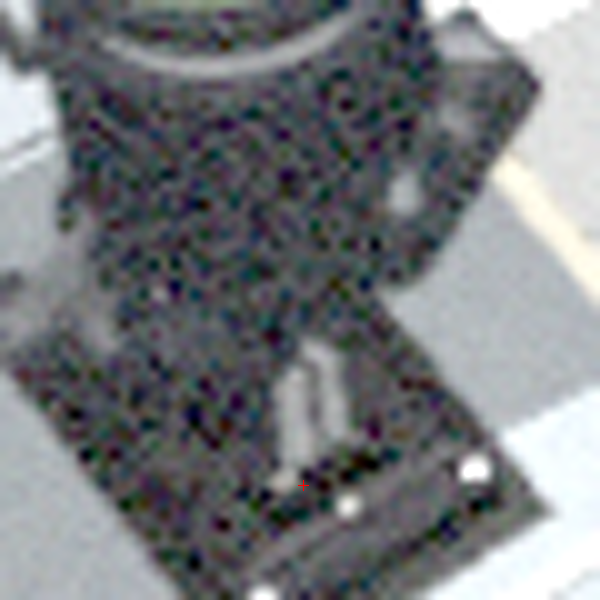

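```bash
python3 -m pendant '[{"claw":-1,"x":0,"y":0,"z":0.1,"spin":0},{"claw":-1,"x":0,"y":0,"z":0.1,"spin":0}]'
```

```text
clock: 9.73
tool_pos: [0.5886, 0.0464, 0.0777]
tool_rot: [2.151, 2.289, 0.0]
force: [0.1, 0.3, -0.1]
gripper_width: 0.0001
```

```bash
python3 -m pendant '[{"claw":-1,"x":0,"y":0,"z":0.1,"spin":0},{"claw":-1,"x":0,"y":0,"z":0.1,"spin":0}]'
```

```text
clock: 9.9
tool_pos: [0.5885, 0.0464, 0.0755]
tool_rot: [-2.151, -2.289, 0.0]
force: [0.5, 0.5, 0.6]
gripper_width: -0.0001
```

```bash
python3 -m pendant '[{"claw":-1,"x":0,"y":0,"z":0.1,"spin":0},{"claw":-1,"x":0,"y":0,"z":0.1,"spin":0}]';python3 look.py s13 .5886 .0463 .095
```

```text
clock: 10.07
tool_pos: [0.5885, 0.0464, 0.0735]
tool_rot: [-2.151, -2.289, 0.0]
force: [0.2, -0.2, 0.1]
gripper_width: 0.0001
shift cm [-0.01  0.01 -2.15] | pos [0.5885 0.0464 0.0735] F [ 0.17 -0.18  0.09] t 10.07 w 0.0001
tool x [-0.062  0.998  0.   ] y [ 0.998  0.062 -0.   ] z [-1.e-04  0.e+00 -1.e+00]
```

View pics/s13.png

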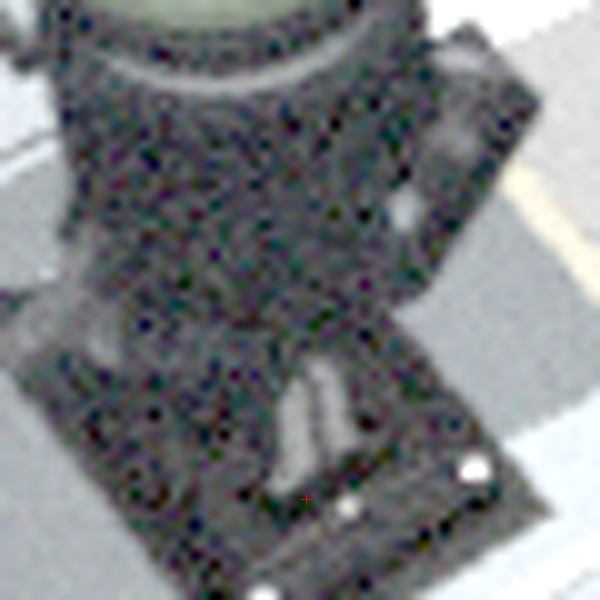

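```bash
python3 -m pendant '[{"claw":-1,"x":0,"y":0,"z":0.1,"spin":0},{"claw":-1,"x":0,"y":0,"z":0.1,"spin":0}]'
```

```text
clock: 10.28
tool_pos: [0.5886, 0.0464, 0.0717]
tool_rot: [2.151, 2.289, 0.0]
force: [-0.6, -0.4, -0.5]
gripper_width: -0.0
```

```bash
python3 -m pendant '[{"claw":-1,"x":0,"y":0,"z":0.1,"spin":0},{"claw":-1,"x":0,"y":0,"z":0.05,"spin":0}]'
```

```text
clock: 10.45
tool_pos: [0.5884, 0.0465, 0.07]
tool_rot: [-2.151, -2.289, 0.0]
force: [0.5, -0.5, 1.0]
gripper_width: -0.0001
```

```bash
python3 -m pendant '[{"claw":-1,"x":0,"y":0,"z":0.1,"spin":0},{"claw":-1,"x":0,"y":0,"z":0.0,"spin":0}]'
```

```text
clock: 10.62
tool_pos: [0.5884, 0.0464, 0.069]
tool_rot: [-2.151, -2.289, 0.0]
force: [0.2, -0.3, -0.1]
gripper_width: -0.0002
```

```bash
python3 -m pendant '[{"claw":-1,"x":0,"y":0,"z":0.1,"spin":0},{"claw":-1,"x":0,"y":0,"z":0.0,"spin":0}]'
```

```text
clock: 10.78
tool_pos: [0.5884, 0.0464, 0.0681]
tool_rot: [-2.151, -2.289, 0.0]
force: [-0.2, -0.9, -0.7]
gripper_width: 0.0003
```

```bash
python3 -m pendant '[{"claw":-1,"x":0,"y":0,"z":0.1,"spin":0},{"claw":-1,"x":0,"y":0,"z":0.0,"spin":0}]'
```

```text
clock: 10.95
tool_pos: [0.5884, 0.0464, 0.067]
tool_rot: [-2.151, -2.289, 0.0]
force: [-0.9, -0.2, 0.2]
gripper_width: -0.0002
```

```bash
python3 -m pendant '[{"claw":-1,"x":0,"y":0,"z":0.1,"spin":0},{"claw":-1,"x":0,"y":0,"z":0.0,"spin":0}]'
```

```text
clock: 11.12
tool_pos: [0.5884, 0.0464, 0.066]
tool_rot: [-2.151, -2.289, 0.0]
force: [-1.2, 0.7, 0.6]
gripper_width: -0.0001
```

```bash
python3 -m pendant '[{"claw":-1,"x":0,"y":0,"z":0.1,"spin":0},{"claw":-1,"x":0,"y":0,"z":0.0,"spin":0}]';python3 look.py s14 .5886 .0463 .095
```

```text
clock: 11.28
tool_pos: [0.5884, 0.0464, 0.065]
tool_rot: [-2.151, -2.289, 0.0]
force: [0.6, -0.8, -0.8]
gripper_width: -0.0001
shift cm [-0.01  0.02 -3.  ] | pos [0.5884 0.0464 0.065 ] F [ 0.65 -0.79 -0.84] t 11.28 w -0.0001
tool x [-0.062  0.998  0.   ] y [ 0.998  0.062 -0.   ] z [-3.e-04 -0.e+00 -1.e+00]
```

View pics/s14.png

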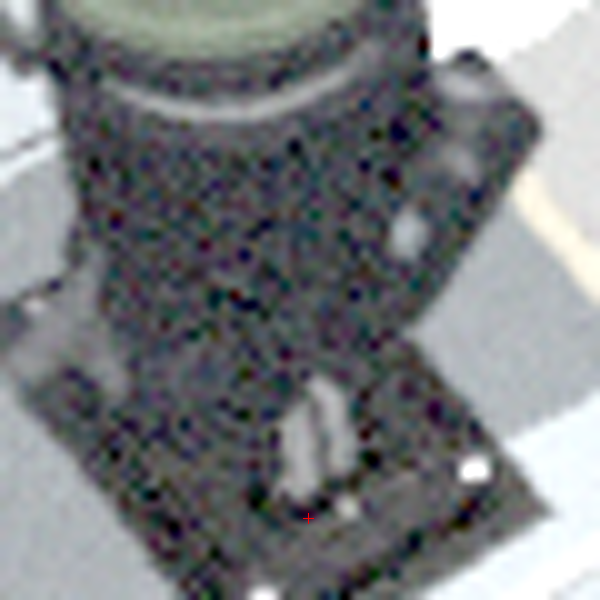

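```bash
python3 -m pendant '[{"claw":-1,"x":0,"y":0,"z":0.1,"spin":0},{"claw":-1,"x":0,"y":0,"z":0.0,"spin":0}]'
```

```text
clock: 11.5
tool_pos: [0.5884, 0.0464, 0.064]
tool_rot: [-2.151, -2.289, 0.0]
force: [-0.2, 0.6, -0.2]
gripper_width: 0.0
```

```bash
python3 -m pendant '[{"claw":-1,"x":0,"y":0,"z":0.1,"spin":0},{"claw":-1,"x":0,"y":0,"z":0.0,"spin":0}]'
```

```text
clock: 11.67
tool_pos: [0.5887, 0.0465, 0.0636]
tool_rot: [2.151, 2.289, 0.0]
force: [-0.6, 0.5, 2.8]
gripper_width: 0.0002
```

```bash
python3 -m pendant '[{"claw":-1,"x":0,"y":0,"z":0.1,"spin":0},{"claw":-1,"x":0,"y":0,"z":0.0,"spin":0}]'
```

```text
clock: 11.83
tool_pos: [0.5889, 0.0464, 0.063]
tool_rot: [2.151, 2.289, 0.001]
force: [-2.1, 0.7, 4.7]
gripper_width: -0.0001
```

```bash
python3 -m pendant '[{"claw":-1,"x":0,"y":0,"z":0.1,"spin":0},{"claw":-1,"x":0,"y":0,"z":0.0,"spin":0}]';python3 look.py s15 .5886 .0463 .095
```

```text
clock: 12.0
tool_pos: [0.5894, 0.0465, 0.0624]
tool_rot: [2.15, 2.288, 0.002]
force: [-2.0, 0.5, 5.4]
gripper_width: -0.0003
shift cm [-0.01 -0.08 -3.26] | pos [0.5894 0.0465 0.0624] F [-1.95  0.46  5.37] t 12.0 w -0.0003
tool x [-0.062  0.998 -0.   ] y [0.998 0.062 0.002] z [ 0.002 -0.    -1.   ]
```

View pics/s15.png

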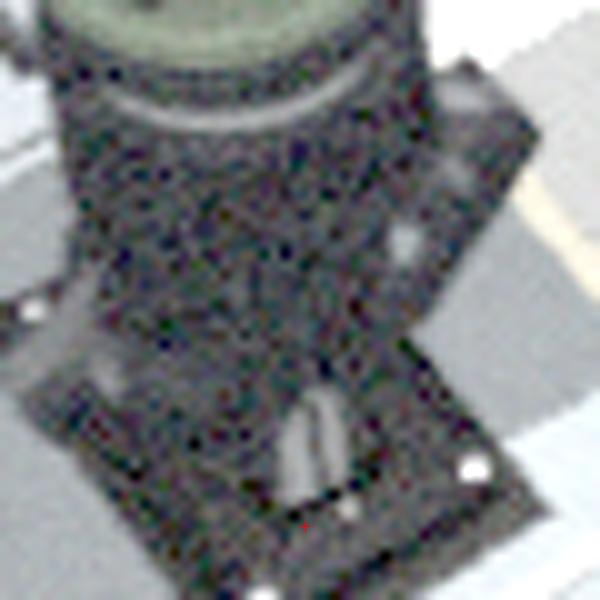

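```bash
python3 -m pendant '[{"claw":-1,"x":0,"y":0,"z":0.1,"spin":0},{"claw":-1,"x":0,"y":0,"z":0.1,"spin":0},{"claw":-1,"x":0,"y":0,"z":0.0,"spin":0}]'
```

```text
clock: 12.3
tool_pos: [0.5908, 0.0465, 0.0614]
tool_rot: [2.149, 2.287, 0.006]
force: [0.4, 1.0, 8.1]
gripper_width: 0.0003
```

```bash
python3 -m pendant '[{"claw":-1,"x":0,"y":0,"z":0.1,"spin":0},{"claw":-1,"x":0,"y":0,"z":0.05,"spin":0},{"claw":-1,"x":0,"y":0,"z":0.0,"spin":0}]'
```

```text
clock: 12.55
tool_pos: [0.5919, 0.0466, 0.0607]
tool_rot: [2.148, 2.285, 0.008]
force: [0.4, 1.2, 9.7]
gripper_width: -0.0002
```

```bash
python3 -m pendant '[{"claw":-1,"x":0,"y":0,"z":0.1,"spin":0},{"claw":-1,"x":0,"y":0,"z":0.0,"spin":0}]'
```

```text
clock: 12.72
tool_pos: [0.5924, 0.0466, 0.06]
tool_rot: [2.148, 2.285, 0.009]
force: [0.6, 1.2, 11.0]
gripper_width: 0.0002
```

```bash
python3 -m pendant '[{"claw":-1,"x":0,"y":-0.1,"z":0.08,"spin":0},{"claw":-1,"x":0,"y":-0.2,"z":0.0,"spin":0},{"claw":-1,"x":0,"y":-0.2,"z":0.0,"spin":0},{"claw":-1,"x":0,"y":-0.1,"z":0.0,"spin":0}]'
```

```text
clock: 13.05
tool_pos: [0.5863, 0.0462, 0.0596]
tool_rot: [2.147, 2.285, 0.009]
force: [0.6, 0.1, 11.6]
gripper_width: -0.0002
```

```bash
python3 -m pendant '[{"claw":-1,"x":0,"y":-0.2,"z":0.0,"spin":0},{"claw":-1,"x":0,"y":-0.2,"z":0.0,"spin":0},{"claw":-1,"x":0,"y":-0.1,"z":0.0,"spin":0}]'
```

```text
clock: 13.3
tool_pos: [0.5813, 0.0459, 0.0596]
tool_rot: [2.147, 2.285, 0.009]
force: [0.8, 1.0, 11.4]
gripper_width: -0.0001
```

```bash
python3 -m pendant '[{"claw":-1,"x":0,"y":0,"z":-0.5,"spin":0},{"claw":-1,"x":0,"y":0,"z":-1.5,"spin":0},{"claw":-1,"x":-1.5,"y":0,"z":-2,"spin":0},{"claw":-1,"x":-3,"y":0,"z":-1,"spin":0},{"claw":-1,"x":-4,"y":0,"z":0,"spin":0},{"claw":-1,"x":-4,"y":0,"z":0,"spin":0},{"claw":-1,"x":-4,"y":0,"z":0,"spin":0},{"claw":-1,"x":-4,"y":0,"z":0,"spin":0},{"claw":-1,"x":-4,"y":0,"z":0,"spin":0},{"claw":-1,"x":-4,"y":0,"z":0,"spin":0},{"claw":-1,"x":-1.5,"y":0,"z":0,"spin":0}]'
cat > eyes.py <<'E'
import sys
from h import *
from plant import r
o=[]
for n,(a,b,c_,d) in dict(top=(160,186,278,326),scene=(200,236,214,248)).items():
    m=np.mean([r.camera(n)["image"].astype(float) for _ in range(4)],0)[a:b,c_:d].mean(2)
    np.save(f"{n}_{sys.argv[1]}.npy",m)
    m=np.clip((m-m.min())/(np.percentile(m,99)-m.min())*255,0,255)
    cv2.imwrite(f"pics/{n}_{sys.argv[1]}.png",cv2.resize(m.astype(np.uint8),None,fx=16,fy=16,interpolation=cv2.INTER_LANCZOS4))
print(r.get_state()["tool_pos"],r.get_state()["clock"])
E
python3 eyes.py a1
```

```text
clock: 14.22
tool_pos: [0.5959, -0.2596, 0.1058]
tool_rot: [2.154, 2.283, -0.002]
force: [0.1, -0.8, -0.4]
gripper_width: 0.0003
[ 0.59617768 -0.25165924  0.10573307] 14.6167
```

View pics/top_a1.png

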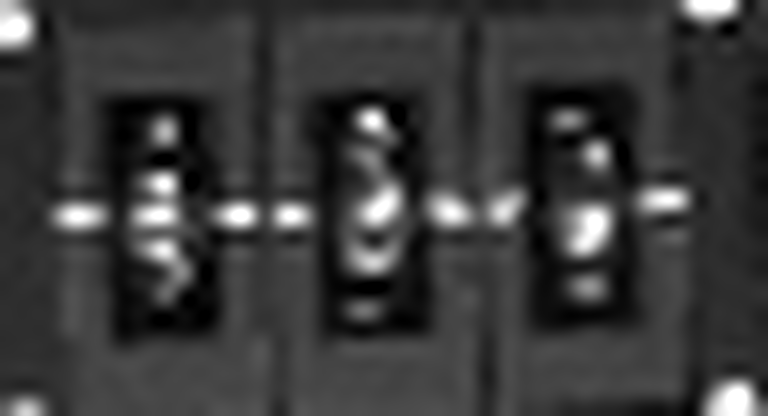

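View pics/scene_a1.png

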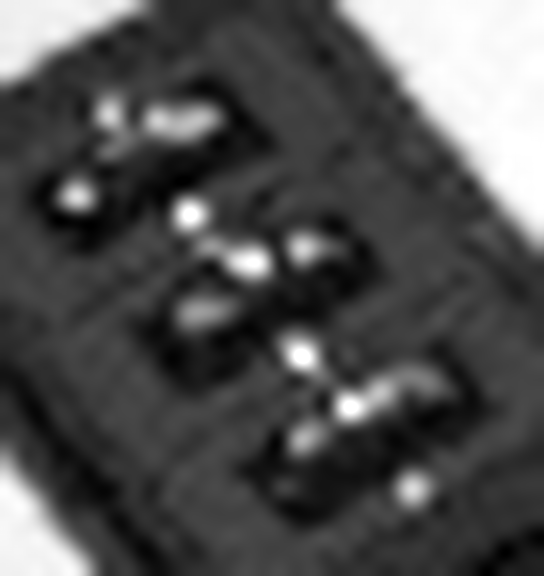

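```bash
python3 - <<'E'
from h import *
def crop(m,x0,x1):
    b=m[4:22,x0:x1]; b=np.clip((b-15)/(b.max()-15),0,1)**.8*255
    return cv2.resize(b.astype(np.uint8),None,fx=24,fy=24,interpolation=cv2.INTER_CUBIC)
a0=np.load("top_avg.npy")[160:186,278:326].mean(2);a1=np.load("top_a1.npy")
cv2.imwrite("pics/cmp1.png",np.hstack([crop(a0,6,14),crop(a1,6,14),crop(a1,19,27),crop(a1,32,40)]))
E
```

```text
(no output)
```

View pics/cmp1.png

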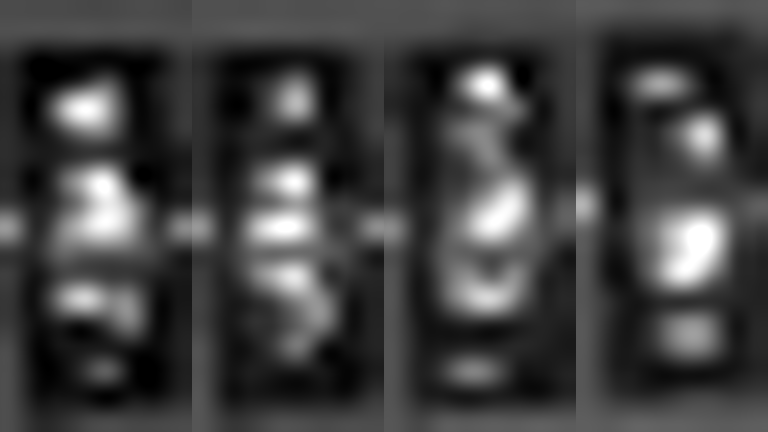

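```bash
python3 -c "
from h import *
go([.579,-.0100,.0680])"
```

```text
shift cm [24.22 -0.16  3.79] | pos [ 0.5962 -0.2517  0.1057] F [ 0.1  -0.34 -0.33] t 14.62 w 0.0003
tool x [-0.064  0.998  0.001] y [ 0.998  0.064 -0.   ] z [-5.e-04  6.e-04 -1.e+00]
```

```bash
python3 -m pendant '[{"claw":-1,"x":2,"y":0,"z":0,"spin":0},{"claw":-1,"x":4,"y":0,"z":0,"spin":0},{"claw":-1,"x":4,"y":0,"z":0,"spin":0},{"claw":-1,"x":4,"y":0,"z":0,"spin":0},{"claw":-1,"x":4,"y":0,"z":0,"spin":0},{"claw":-1,"x":3.5,"y":0,"z":0,"spin":0},{"claw":-1,"x":2,"y":-0.1,"z":0.8,"spin":0},{"claw":-1,"x":0.7,"y":-0.06,"z":1.2,"spin":0},{"claw":-1,"x":0,"y":0,"z":1.2,"spin":0},{"claw":-1,"x":0,"y":0,"z":0.5,"spin":0},{"claw":-1,"x":0,"y":0,"z":0,"spin":0},{"claw":-1,"x":0,"y":0,"z":0,"spin":0},{"claw":-1,"x":0,"y":0,"z":0,"spin":0}]'; python3 -c "
from h import *
go([.579,-.0100,.0680])"
```

```text
clock: 15.7
tool_pos: [0.5801, -0.0137, 0.069]
tool_rot: [2.153, 2.287, 0.0]
force: [0.2, 0.2, 0.7]
gripper_width: 0.0
shift cm [ 0.38 -0.08  0.1 ] | pos [ 0.5801 -0.0137  0.069 ] F [0.18 0.17 0.7 ] t 15.7 w 0.0
tool x [-0.06   0.998 -0.   ] y [0.998 0.06  0.001] z [ 6.e-04 -3.e-04 -1.e+00]
```

```bash
python3 -m pendant '[{"claw":-1,"x":0.3,"y":-0.08,"z":0.1,"spin":0},{"claw":-1,"x":0,"y":0,"z":0.05,"spin":0},{"claw":-1,"x":0,"y":0,"z":0,"spin":0}]'
```

```text
clock: 15.95
tool_pos: [0.5787, -0.0096, 0.0676]
tool_rot: [2.152, 2.288, 0.0]
force: [0.4, 0.1, -0.9]
gripper_width: 0.0002
```

```bash
python3 -m pendant '[{"claw":-1,"x":0,"y":0,"z":0.1,"spin":0},{"claw":-1,"x":0,"y":0,"z":0.05,"spin":0}]'
```

```text
clock: 16.12
tool_pos: [0.5786, -0.0094, 0.066]
tool_rot: [2.151, 2.289, 0.0]
force: [-0.2, -0.1, 0.1]
gripper_width: 0.0002
```

```bash
python3 -m pendant '[{"claw":-1,"x":0,"y":0,"z":0.1,"spin":0},{"claw":-1,"x":0,"y":0,"z":0.05,"spin":0}]'
```

```text
clock: 16.28
tool_pos: [0.5785, -0.0093, 0.0643]
tool_rot: [-2.151, -2.289, 0.0]
force: [-0.6, 0.4, 0.8]
gripper_width: 0.0002
```

```bash
python3 -m pendant '[{"claw":-1,"x":0,"y":0,"z":0.1,"spin":0},{"claw":-1,"x":0,"y":0,"z":0.05,"spin":0}]'
```

```text
clock: 16.45
tool_pos: [0.5784, -0.0092, 0.0627]
tool_rot: [-2.151, -2.289, 0.0]
force: [-0.8, -0.2, -0.6]
gripper_width: -0.0002
```

```bash
python3 -m pendant '[{"claw":-1,"x":0,"y":0,"z":0.1,"spin":0},{"claw":-1,"x":0,"y":0,"z":0.05,"spin":0}]'
```

```text
clock: 16.62
tool_pos: [0.5785, -0.0093, 0.0612]
tool_rot: [-2.151, -2.289, 0.0]
force: [-0.5, 0.1, 0.6]
gripper_width: 0.0001
```

```bash
python3 -m pendant '[{"claw":-1,"x":0,"y":0,"z":0.1,"spin":0},{"claw":-1,"x":0,"y":0,"z":0.05,"spin":0}]'
```

```text
clock: 16.78
tool_pos: [0.5788, -0.0093, 0.0603]
tool_rot: [2.151, 2.289, 0.0]
force: [-0.9, 0.2, 4.2]
gripper_width: -0.0002
```

```bash
python3 -m pendant '[{"claw":-1,"x":0,"y":0,"z":0.12,"spin":0},{"claw":-1,"x":0,"y":0,"z":0.12,"spin":0},{"claw":-1,"x":0,"y":0,"z":0.12,"spin":0},{"claw":-1,"x":0,"y":0,"z":0.0,"spin":0}]'
```

```text
clock: 17.12
tool_pos: [0.5806, -0.0092, 0.0588]
tool_rot: [2.149, 2.287, 0.004]
force: [-2.1, 1.0, 11.3]
gripper_width: 0.0002
```

```bash
python3 -m pendant '[{"claw":-1,"x":0,"y":0,"z":0.12,"spin":0},{"claw":-1,"x":0,"y":0,"z":0.12,"spin":0},{"claw":-1,"x":0,"y":0,"z":0.0,"spin":0}]'
```

```text
clock: 17.37
tool_pos: [0.5819, -0.0092, 0.0577]
tool_rot: [2.148, 2.285, 0.007]
force: [-1.0, 2.0, 14.0]
gripper_width: -0.0002
```

```bash
python3 -m pendant '[{"claw":-1,"x":0,"y":0,"z":-0.08,"spin":0},{"claw":-1,"x":0,"y":0.1,"z":0,"spin":0},{"claw":-1,"x":0,"y":0.2,"z":0.0,"spin":0}]'
```

```text
clock: 17.62
tool_pos: [0.5848, -0.009, 0.0584]
tool_rot: [2.148, 2.285, 0.007]
force: [-2.0, 2.6, 12.9]
gripper_width: -0.0001
```

```bash
python3 -m pendant '[{"claw":-1,"x":0,"y":0.2,"z":-0.02,"spin":0},{"claw":-1,"x":0,"y":0.2,"z":0,"spin":0},{"claw":-1,"x":0,"y":0.1,"z":0.0,"spin":0}]'
```

```text
clock: 17.87
tool_pos: [0.5902, -0.0086, 0.0586]
tool_rot: [2.148, 2.285, 0.008]
force: [0.4, 1.6, 11.7]
gripper_width: -0.0003
```

```bash
python3 -m pendant '[{"claw":-1,"x":0,"y":0.15,"z":0,"spin":0},{"claw":-1,"x":0,"y":0,"z":0,"spin":0}]';python3 -m pendant '[{"claw":-1,"x":0,"y":0,"z":-0.5,"spin":0},{"claw":-1,"x":0,"y":0,"z":-0.8,"spin":0},{"claw":-1,"x":1.4,"y":-0.6,"z":-0.1,"spin":0},{"claw":-1,"x":1.4,"y":-0.6,"z":0,"spin":0},{"claw":-1,"x":0,"y":0,"z":0,"spin":0},{"claw":-1,"x":0,"y":0,"z":0,"spin":0},{"claw":-1,"x":0,"y":0,"z":0,"spin":0}]'; python3 -c "
from h import *
go([.5775,.0180,.0670])"
```

```text
clock: 18.03
tool_pos: [0.5917, -0.0086, 0.0586]
tool_rot: [2.148, 2.285, 0.008]
force: [-0.1, 1.4, 11.5]
gripper_width: -0.0002
clock: 18.62
tool_pos: [0.5734, 0.0192, 0.0681]
tool_rot: [-2.149, -2.29, 0.002]
force: [-0.1, 0.6, 0.2]
gripper_width: 0.0004
shift cm [-0.14  0.41  0.11] | pos [0.5734 0.0192 0.0681] F [-0.14  0.63  0.22] t 18.62 w 0.0004
tool x [-0.063  0.998  0.   ] y [ 0.998  0.063 -0.001] z [-1.5e-03 -1.0e-04 -1.0e+00]
```

```bash
python3 -m pendant '[{"claw":-1,"x":-0.1,"y":0.35,"z":0.15,"spin":0},{"claw":-1,"x":0,"y":0,"z":0.05,"spin":0},{"claw":-1,"x":0,"y":0,"z":0.0,"spin":0}]'
```

```text
clock: 18.87
tool_pos: [0.578, 0.0174, 0.0665]
tool_rot: [-2.152, -2.288, 0.001]
force: [-0.1, -1.0, 0.5]
gripper_width: 0.0
```

```bash
python3 -m pendant '[{"claw":-1,"x":0,"y":0,"z":0.1,"spin":0},{"claw":-1,"x":0,"y":0,"z":0.05,"spin":0}]'
```

```text
clock: 19.03
tool_pos: [0.5779, 0.0175, 0.0651]
tool_rot: [-2.152, -2.289, 0.0]
force: [1.0, -0.6, 0.8]
gripper_width: 0.0001
```

```bash
python3 -m pendant '[{"claw":-1,"x":0,"y":0,"z":0.1,"spin":0},{"claw":-1,"x":0,"y":0,"z":0.05,"spin":0}]'
```

```text
clock: 19.2
tool_pos: [0.5778, 0.0176, 0.0637]
tool_rot: [-2.152, -2.289, 0.0]
force: [-0.4, -0.6, 0.1]
gripper_width: -0.0002
```

```bash
python3 -m pendant '[{"claw":-1,"x":0,"y":0,"z":0.1,"spin":0},{"claw":-1,"x":0,"y":0,"z":0.05,"spin":0}]'
```

```text
clock: 19.37
tool_pos: [0.578, 0.0177, 0.0625]
tool_rot: [2.151, 2.289, 0.0]
force: [-0.3, -0.6, 2.1]
gripper_width: -0.0002
```

```bash
python3 -m pendant '[{"claw":-1,"x":0,"y":0,"z":0.12,"spin":0},{"claw":-1,"x":0,"y":0,"z":0.12,"spin":0},{"claw":-1,"x":0,"y":0,"z":0.12,"spin":0},{"claw":-1,"x":0,"y":0,"z":0.0,"spin":0}]'
```

```text
clock: 19.7
tool_pos: [0.5795, 0.0177, 0.0606]
tool_rot: [2.15, 2.287, 0.003]
force: [-1.5, 1.2, 8.4]
gripper_width: -0.0004
```

```bash
python3 -m pendant '[{"claw":-1,"x":0,"y":0,"z":0.1,"spin":0},{"claw":-1,"x":0,"y":0,"z":0.08,"spin":0},{"claw":-1,"x":0,"y":0,"z":0.0,"spin":0}]'
```

```text
clock: 19.95
tool_pos: [0.5802, 0.0178, 0.0596]
tool_rot: [2.149, 2.287, 0.005]
force: [-1.0, 1.4, 9.8]
gripper_width: -0.0002
```

```bash
python3 -m pendant '[{"claw":-1,"x":0,"y":0,"z":0.1,"spin":0},{"claw":-1,"x":0,"y":0.05,"z":0.06,"spin":0},{"claw":-1,"x":0,"y":0,"z":0.0,"spin":0}]'
```

```text
clock: 20.2
tool_pos: [0.5816, 0.0178, 0.0587]
tool_rot: [2.148, 2.286, 0.007]
force: [-1.2, 2.2, 11.1]
gripper_width: 0.0
```

```bash
python3 -m pendant '[{"claw":-1,"x":0,"y":0.1,"z":0,"spin":0},{"claw":-1,"x":0,"y":0.2,"z":0,"spin":0},{"claw":-1,"x":0,"y":0.2,"z":0.0,"spin":0}]'
```

```text
clock: 20.45
tool_pos: [0.5865, 0.0181, 0.0588]
tool_rot: [2.148, 2.286, 0.007]
force: [-0.8, 1.7, 11.3]
gripper_width: -0.0
```

```bash
python3 -m pendant '[{"claw":-1,"x":0,"y":0.2,"z":0,"spin":0},{"claw":-1,"x":0,"y":0.2,"z":0,"spin":0},{"claw":-1,"x":0,"y":0.1,"z":0.0,"spin":0}]'
```

```text
clock: 20.7
tool_pos: [0.5919, 0.0185, 0.0589]
tool_rot: [2.148, 2.285, 0.008]
force: [-0.1, 0.9, 10.9]
gripper_width: -0.0001
```

```bash
python3 -m pendant '[{"claw":-1,"x":0,"y":0,"z":-0.5,"spin":0},{"claw":-1,"x":0,"y":0,"z":-1.5,"spin":0},{"claw":-1,"x":-1.5,"y":0,"z":-2,"spin":0},{"claw":-1,"x":-3,"y":0,"z":-0.5,"spin":0},{"claw":-1,"x":-4,"y":0,"z":0,"spin":0},{"claw":-1,"x":-4,"y":0,"z":0,"spin":0},{"claw":-1,"x":-4,"y":0,"z":0,"spin":0},{"claw":-1,"x":-4,"y":0,"z":0,"spin":0},{"claw":-1,"x":-4,"y":0,"z":0,"spin":0},{"claw":-1,"x":-1.5,"y":0,"z":0,"spin":0}]'
python3 eyes.py a2
python3 - <<'E'
from h import *
def crop(m,x0,x1):
    b=m[4:22,x0:x1]; b=np.clip((b-15)/(b.max()-15),0,1)**.8*255
    return cv2.resize(b.astype(np.uint8),None,fx=18,fy=18,interpolation=cv2.INTER_CUBIC)
a0=np.load("top_avg.npy")[160:186,278:326].mean(2);a1=np.load("top_a2.npy")
cv2.imwrite("pics/cmp2.png",np.hstack([crop(m,k,k+8-1) for k in(7,19,33) for m in (a0,a1)]))
E
```

```text
clock: 21.53
tool_pos: [0.6043, -0.247, 0.1005]
tool_rot: [2.154, 2.283, -0.002]
force: [0.5, -0.3, 0.4]
gripper_width: 0.0003
[ 0.60446631 -0.2391113   0.10023242] 21.9333
```

View pics/cmp2.png

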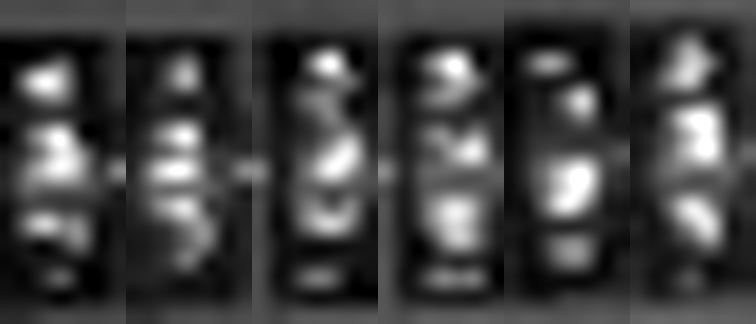

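View pics/scene_a2.png

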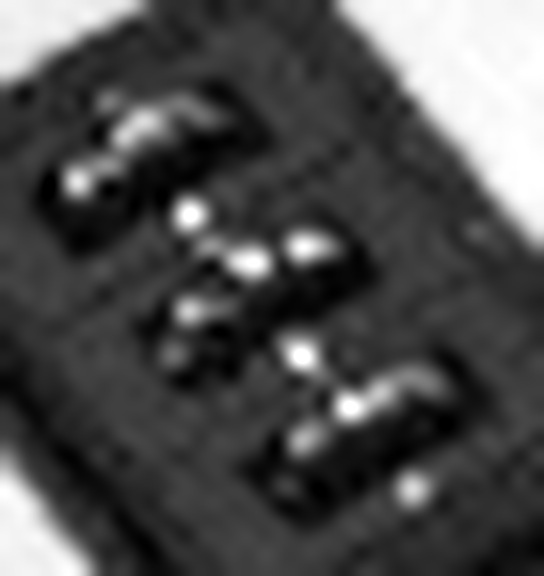

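View pics/top_a2.png

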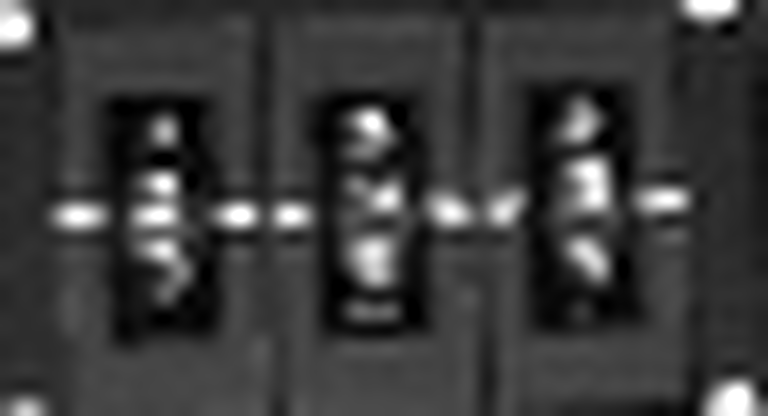

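```bash
python3 - <<'E'
from h import *
a0=np.load("top_avg.npy")[160:186,278:326].mean(2);a1=np.load("top_a1.npy");a2=np.load("top_a2.npy")
np.set_printoptions(linewidth=200)
for n,m,k in(("L0",a0,6),("L1",a2,6),("M0",a0,19),("M1",a2,19),("R0",a0,32),("R1",a2,32)):
    print(n);print(m[4:23,k:k+9].round().astype(int))
E
```

```text
L0
[[ 34  33  33  33  33  34  34  33  35]
 [ 34  33  33  34  33  33  33  34  33]
 [ 24  15  16  16  16  16  17  26  33]
 [ 23  16  19  31  40  17  20  27  34]
 [ 22  16  57 100  67  20  19  27  33]
 [ 24  18  29  50  46  20  18  27  34]
 [ 24  20  22  27  28  20  17  20  34]
 [ 23  16  35  70  94  23  16  21  34]
 [ 29  21  30  57  92  59  23  24  40]
 [ 56  24  47  78  95  63  29  52 106]
 [ 29  25  42  41  42  39  31  23  35]
 [ 28  19  31  35  29  28  22  20  35]
 [ 27  19  50  82  55  51  18  19  36]
 [ 28  18  22  20  32  47  18  21  34]
 [ 32  16  19  20  20  19  17  22  36]
 [ 32  17  16  26  39  17  14  21  34]
 [ 33  18  18  18  15  18  17  23  35]
 [ 33  24  25  30  32  31  31  32  36]
 [ 35  36  36  35  36  36  36  36  36]]
L1
[[ 38  39  39  39  39  37  38  39  40]
 [ 40  38  38  38  38  39  39  38  40]
 [ 28  16  18  18  20  16  20  31  40]
 [ 27  20  20  36  56  18  21  33  38]
 [ 27  18  22  48  78  21  22  31  40]
 [ 27  17  25  25  24  24  19  32  39]
 [ 28  18  24  31  33  23  19  24  40]
 [ 27  21  40  82 111  28  21  24  39]
 [ 34  23  36  52  70  36  30  28  47]
 
[... 2327 characters left out ...]
 32  24  25  23  26  23  24  31  39]
 [ 32  18  18  36  56  20  19  29  39]
 [ 32  17  21  50  84  48  19  26  39]
 [ 31  20  33  64  77  23  20  26  40]
 [ 30  21  25  28  34  32  21  24  40]
 [ 30  19  22  56 102  94  24  24  40]
 [ 38  21  28  46  83 100  32  29  43]
 [ 69  20  31  53  87 104  39  43  86]
 [ 45  23  36  48  47  47  44  30  48]
 [ 37  21  30  38  40  38  34  25  35]
 [ 37  19  25  58  96  61  28  27  36]
 [ 37  22  19  37  71  89  24  23  35]
 [ 38  20  20  25  36  54  23  22  36]
 [ 38  23  20  19  24  20  19  21  36]
 [ 38  24  18  26  36  20  20  20  32]
 [ 38  28  23  26  30  29  32  32  36]
 [ 41  41  42  41  43  41  41  40  41]
 [ 42  42  41  42  41  42  41  40  41]]
```

```bash
cat > rect.py <<'E'
# rectified views of each wheel's rim, unrolled, from both cameras (picture only)
import sys
from h import *
from plant import r
def unroll(c,img,ctr,yaw,ztop,amin,amax):
    ys=np.linspace(.008,-.008,64); an=np.radians(np.linspace(amin,amax,int((amax-amin)*1.9)))
    ex=np.array([np.cos(yaw),np.sin(yaw),0]);ey=np.array([-np.sin(yaw),np.cos(yaw),0])
    Y,A=np.meshgrid(ys,an)
    P=ctr+ex*(-.016*np.sin(A))[...,None]+ey*Y[...,None]
    P[...,2]=ztop-.016+.016*np.cos(A)
    q=R.from_rotvec(c["rotation"]).inv().apply(P.reshape(-1,3)-np.array(c["xyz"]))
    u=(c["cx"]+c["fx"]*q[:,0]/q[:,2]).reshape(Y.shape).astype(np.float32)
    v=(c["cy"]+c["fy"]*q[:,1]/q[:,2]).reshape(Y.shape).astype(np.float32)
    o=cv2.remap(img.astype(np.float32),u,v,cv2.INTER_CUBIC)
    return np.clip((o-12)/(90)*255,0,255).astype(np.uint8)
def load(n,t):
    g=dict(top=(160,186,278,326),scene=(200,236,214,248))[n]
    f=np.zeros((420,560)); f[g[0]:g[1],g[2]:g[3]]=np.load(f"{n}_{t}.npy") if t!='avg' else np.load(f"{n}_avg.npy")[g[0]:g[1],g[2]:g[3]].mean(2); return f
if __name__=="__main__":
    ct=r.camera("top");cs=r.camera("scene"); yaw=.063
    for t in sys.argv[1:]:
        cols=[]
        for y,zt in((.028,.0905),(0,.0895),(-.028,.088)):
            M=np.array([.5859,.0182,0])+np.array([-np.sin(yaw),np.cos(yaw),0])*y
            a=unroll(ct,load("top",t),M,yaw,zt,-60,70)
            b=unroll(cs,load("scene",t),M,yaw,zt,-75,55)
            h=max(len(a),len(b)); 
            g=lambda i,off: np.vstack([np.zeros((off,64),np.uint8),i,np.zeros((300-off-len(i),64),np.uint8)])
            cols+=[g(a,30),g(b,2),np.full((300,6),128,np.uint8)]
        m=np.hstack(cols); k=30+114; m[k:k+1]=np.maximum(m[k:k+1],90)
        cv2.imwrite(f"pics/un_{t}.png",cv2.resize(m,None,fx=1.9,fy=1.9,interpolation=cv2.INTER_CUBIC))
E
python3 rect.py a2 avg
```

```text
(no output)
```

View pics/un_a2.png

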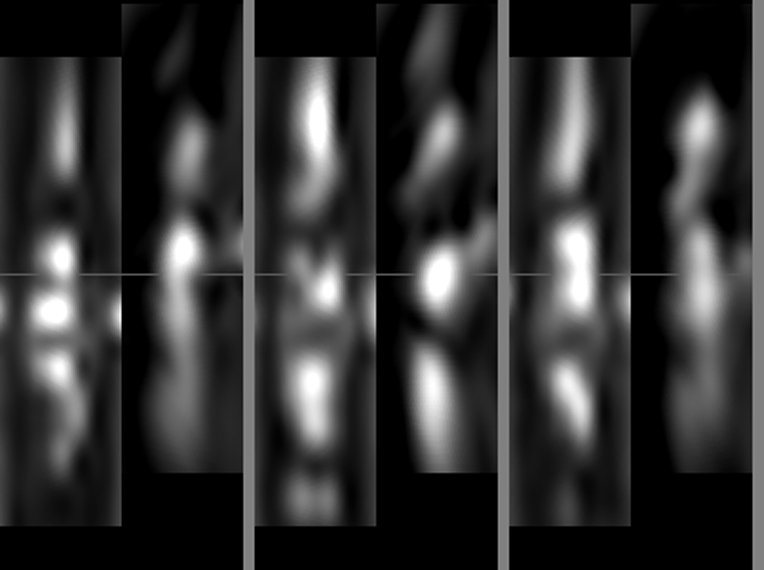

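View pics/un_avg.png

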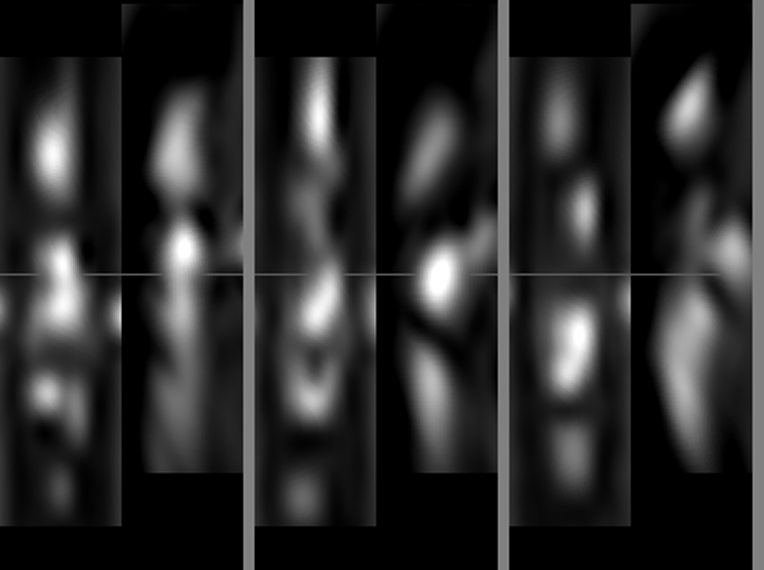

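```bash
python3 -c "
from h import *
go([.5745,-.0095,.0645])"
```

```text
shift cm [23.15 -1.53  3.6 ] | pos [ 0.6046 -0.2395  0.1004] F [-0.34 -0.09 -0.01] t 22.03 w -0.0001
tool x [-0.064  0.998  0.   ] y [ 0.998  0.064 -0.   ] z [-2.e-04  2.e-04 -1.e+00]
```

```bash
python3 -m pendant '[{"claw":-1,"x":2,"y":0,"z":0,"spin":0},{"claw":-1,"x":4,"y":-0.2,"z":0,"spin":0},{"claw":-1,"x":4,"y":-0.2,"z":0,"spin":0},{"claw":-1,"x":4,"y":-0.2,"z":0,"spin":0},{"claw":-1,"x":4,"y":-0.2,"z":0,"spin":0},{"claw":-1,"x":3,"y":-0.2,"z":0,"spin":0},{"claw":-1,"x":1.5,"y":-0.3,"z":1,"spin":0},{"claw":-1,"x":0.6,"y":-0.2,"z":1.3,"spin":0},{"claw":-1,"x":0,"y":0,"z":1,"spin":0},{"claw":-1,"x":0,"y":0,"z":0.2,"spin":0},{"claw":-1,"x":0,"y":0,"z":0,"spin":0}]'; python3 -c "
from h import *
go([.5745,-.0095,.0645])"
```

```text
clock: 22.95
tool_pos: [0.5742, -0.0121, 0.0639]
tool_rot: [-2.151, -2.287, 0.003]
force: [0.1, -0.2, -0.3]
gripper_width: 0.0003
shift cm [ 0.25  0.04 -0.06] | pos [ 0.5742 -0.0121  0.0639] F [ 0.11 -0.18 -0.33] t 22.95 w 0.0003
tool x [-0.061  0.998  0.   ] y [ 0.998  0.061 -0.003] z [-0.0027  0.     -1.    ]
```

```bash
python3 -m pendant '[{"claw":-1,"x":0.15,"y":0,"z":0.2,"spin":0},{"claw":-1,"x":0,"y":0,"z":0.2,"spin":0},{"claw":-1,"x":0,"y":0,"z":0.2,"spin":0},{"claw":-1,"x":0,"y":0,"z":0.2,"spin":0},{"claw":-1,"x":0,"y":0,"z":0,"spin":0}]'
```

```text
clock: 23.37
tool_pos: [0.5759, -0.011, 0.0591]
tool_rot: [2.151, 2.287, 0.0]
force: [-3.2, 0.2, 8.8]
gripper_width: 0.0
```

```bash
python3 -m pendant '[{"claw":-1,"x":0,"y":0,"z":0.15,"spin":0},{"claw":-1,"x":0,"y":0,"z":0.05,"spin":0},{"claw":-1,"x":0,"y":0,"z":0,"spin":0}]'
```

```text
clock: 23.62
tool_pos: [0.576, -0.011, 0.0578]
tool_rot: [2.151, 2.287, 0.001]
force: [-5.0, -0.2, 10.7]
gripper_width: -0.0001
```

```bash
python3 -m pendant '[{"claw":-1,"x":0,"y":0.1,"z":0.05,"spin":0},{"claw":-1,"x":0,"y":0.2,"z":0,"spin":0},{"claw":-1,"x":0,"y":0.2,"z":0,"spin":0}]'
```

```text
clock: 23.87
tool_pos: [0.5827, -0.0106, 0.0583]
tool_rot: [2.149, 2.285, 0.005]
force: [-1.1, 0.2, 12.0]
gripper_width: 0.0001
```

```bash
python3 -m pendant '[{"claw":-1,"x":0,"y":0.2,"z":0,"spin":0},{"claw":-1,"x":0,"y":0.2,"z":0,"spin":0},{"claw":-1,"x":0,"y":0.2,"z":0,"spin":0}]'
```

```text
clock: 24.12
tool_pos: [0.59, -0.0101, 0.059]
tool_rot: [2.148, 2.284, 0.008]
force: [-0.4, 0.0, 10.5]
gripper_width: -0.0003
```

```bash
python3 -m pendant '[{"claw":-1,"x":0,"y":0.2,"z":0,"spin":0},{"claw":-1,"x":0,"y":0.2,"z":0,"spin":0},{"claw":-1,"x":0,"y":0.15,"z":0,"spin":0},{"claw":-1,"x":0,"y":0,"z":0,"spin":0}]'
```

```text
clock: 24.45
tool_pos: [0.5967, -0.0098, 0.0593]
tool_rot: [2.147, 2.282, 0.01]
force: [1.3, 0.9, 10.4]
gripper_width: -0.0
```

```bash
python3 -m pendant '[{"claw":-1,"x":0,"y":0,"z":-0.5,"spin":0},{"claw":-1,"x":0,"y":0,"z":-0.8,"spin":0},{"claw":-1,"x":1.4,"y":-1.2,"z":-0.1,"spin":0},{"claw":-1,"x":1.4,"y":-1.1,"z":0,"spin":0},{"claw":-1,"x":0,"y":0,"z":0,"spin":0},{"claw":-1,"x":0,"y":0,"z":0,"spin":0}]'; python3 -c "
from h import *
go([.5735,.0180,.0550])"
```

```text
clock: 24.95
tool_pos: [0.5663, 0.0176, 0.0689]
tool_rot: [-2.151, -2.29, 0.001]
force: [1.2, 0.3, 0.4]
gripper_width: 0.0003
shift cm [-0.01  0.72  1.39] | pos [0.5663 0.0176 0.0689] F [1.22 0.31 0.41] t 24.95 w 0.0003
tool x [-0.063  0.998 -0.   ] y [ 0.998  0.063 -0.   ] z [-5.e-04 -3.e-04 -1.e+00]
```

```bash
python3 -m pendant '[{"claw":-1,"x":0,"y":0.5,"z":0.5,"spin":0},{"claw":-1,"x":0,"y":0.2,"z":0.2,"spin":0},{"claw":-1,"x":0,"y":0,"z":0.2,"spin":0},{"claw":-1,"x":0,"y":0,"z":0.2,"spin":0},{"claw":-1,"x":0,"y":0,"z":0,"spin":0}]'
```

```text
clock: 25.37
tool_pos: [0.5748, 0.0172, 0.0588]
tool_rot: [2.152, 2.288, -0.0]
force: [-4.1, 0.0, 8.8]
gripper_width: -0.0004
```

```bash
python3 -m pendant '[{"claw":-1,"x":0,"y":0,"z":0.12,"spin":0},{"claw":-1,"x":0,"y":0,"z":0.1,"spin":0},{"claw":-1,"x":0,"y":0.1,"z":0.05,"spin":0}]'
```

```text
clock: 25.62
tool_pos: [0.5758, 0.0173, 0.0569]
tool_rot: [2.151, 2.288, 0.0]
force: [-5.2, 0.5, 12.5]
gripper_width: -0.0002
```

```bash
python3 -m pendant '[{"claw":-1,"x":0,"y":0.1,"z":0.05,"spin":0},{"claw":-1,"x":0,"y":0.2,"z":0,"spin":0},{"claw":-1,"x":0,"y":0.2,"z":0,"spin":0}]'
```

```text
clock: 25.87
tool_pos: [0.5836, 0.0177, 0.0579]
tool_rot: [2.149, 2.285, 0.007]
force: [-1.3, 0.2, 13.0]
gripper_width: 0.0002
```

```bash
python3 -m pendant '[{"claw":-1,"x":0,"y":0.2,"z":0,"spin":0},{"claw":-1,"x":0,"y":0.2,"z":0,"spin":0},{"claw":-1,"x":0,"y":0.2,"z":0,"spin":0}]'
```

```text
clock: 26.12
tool_pos: [0.5899, 0.0181, 0.0581]
tool_rot: [2.148, 2.284, 0.007]
force: [-0.8, 0.1, 12.1]
gripper_width: -0.0003
```

```bash
python3 -m pendant '[{"claw":-1,"x":0,"y":0.2,"z":0.02,"spin":0},{"claw":-1,"x":0,"y":0.2,"z":0.02,"spin":0},{"claw":-1,"x":0,"y":0.1,"z":0,"spin":0}]'
```

```text
clock: 26.37
tool_pos: [0.5964, 0.0185, 0.0582]
tool_rot: [2.147, 2.283, 0.011]
force: [2.8, 1.2, 11.0]
gripper_width: 0.0001
```

```bash
python3 -m pendant '[{"claw":-1,"x":0,"y":0,"z":-0.5,"spin":0},{"claw":-1,"x":0,"y":0,"z":-1.5,"spin":0},{"claw":-1,"x":-1.5,"y":0,"z":-2,"spin":0},{"claw":-1,"x":-3,"y":0,"z":-0.5,"spin":0},{"claw":-1,"x":-4,"y":0,"z":0,"spin":0},{"claw":-1,"x":-4,"y":0,"z":0,"spin":0},{"claw":-1,"x":-4,"y":0,"z":0,"spin":0},{"claw":-1,"x":-4,"y":0,"z":0,"spin":0},{"claw":-1,"x":-3,"y":0,"z":0,"spin":0},{"claw":-1,"x":-1,"y":0,"z":0,"spin":0}]'
python3 eyes.py a3; cat > cmp.py <<'E'
import sys
from h import *
def crop(m,x0,w=7):
    b=m[4:22,x0:x0+w]; b=np.clip((b-15)/(b.max()-15),0,1)**.8*255
    return cv2.resize(b.astype(np.uint8),None,fx=14,fy=14,interpolation=cv2.INTER_CUBIC)
A=[np.load("top_avg.npy")[160:186,278:326].mean(2)]+[np.load(f"top_{t}.npy") for t in sys.argv[2:]]
cv2.imwrite(f"pics/{sys.argv[1]}.png",np.vstack([np.hstack([crop(m,k) for k in(7,19,33) for m in A])]))
E
python3 cmp.py cmp3 a2 a3
python3 - <<'E'
from h import *
np.set_printoptions(linewidth=200)
a=np.load("top_a3.npy")
print(np.hstack([a[4:23,k:k+7].round().astype(int) for k in(19,32)]))
E
```

```text
clock: 27.2
tool_pos: [0.6061, -0.2316, 0.099]
tool_rot: [2.156, 2.282, -0.002]
force: [0.1, 0.6, 0.5]
gripper_width: -0.0001
[ 0.60605897 -0.22358412  0.09915768] 27.6
[[ 39  38  39  39  37  39  39  38  39  39  39  37  39  39]
 [ 38  35  34  34  33  35  35  32  23  23  26  26  23  24]
 [ 27  20  20  23  32  19  22  32  18  34  59  54  20  21]
 [ 25  21  22  69 116  21  22  31  19  34  53  55  48  21]
 [ 24  17  34  64  83  52  20  32  18  23  23  36  52  24]
 [ 31  20  36  59  54  23  22  32  21  24  26  30  28  25]
 [ 33  20  28  40  59  28  21  30  18  23  50  82  60  25]
 [ 33  19  41  64  42  35  29  38  18  26  62 104  68  31]
 [ 33  20  48  76  88 104  35  70  21  32  69 116 105  38]
 [ 59  24  43  72 112  77  42  44  23  36  44  44  45  40]
 [ 36  25  38  43  47  46  38  38  21  28  39  55  68  34]
 [ 36  22  30  62 109  96  28  37  20  24  78 132  63  27]
 [ 37  20  24  25  38  57  23  37  25  18  72 126  91  22]
 [ 37  20  21  24  23  24  24  38  22  20  36  70  85  23]
 [ 37  20  22  25  26  24  23  38  24  18  22  26  24  20]
 [ 38  19  33  56  50  50  19  37  24  19  30  51  51  19]
 [ 39  23  19  21  22  20  21  41  31  21  24  31  32  30]
 [ 40  36  42  42  42  42  42  40  42  42  42  42  42  41]
 [ 41  42  41  42  42  42  42  42  42  41  42  42  41  42]]
```

View pics/cmp3.png

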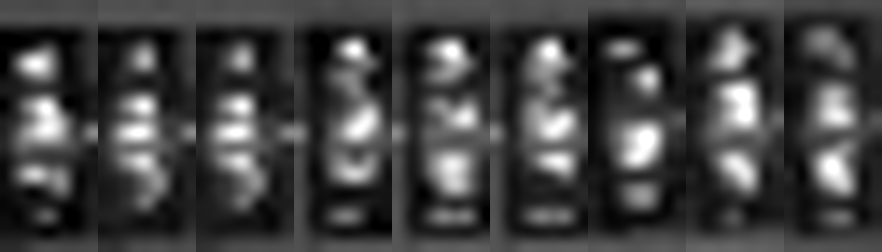

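View pics/scene_a3.png

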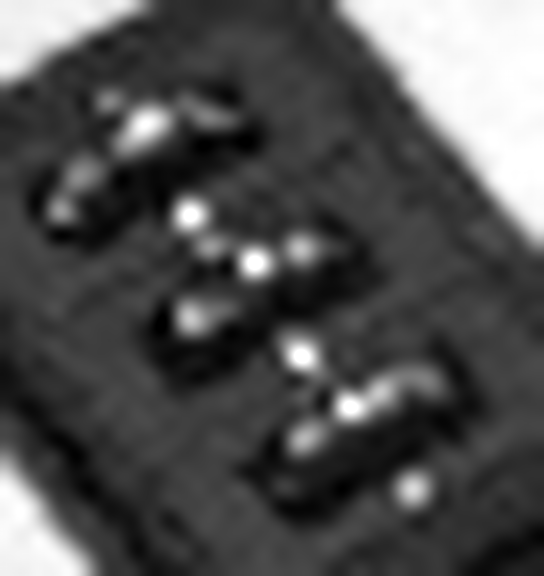

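```bash
python3 -c "
from h import *
go([.5790,-.0095,.0645])"
```

```text
shift cm [21.54 -1.32  3.48] | pos [ 0.6061 -0.2236  0.0992] F [0.56 0.9  0.6 ] t 27.6 w 0.0001
tool x [-0.064  0.998  0.001] y [ 0.998  0.064 -0.   ] z [-4.e-04  5.e-04 -1.e+00]
```

```bash
python3 -m pendant '[{"claw":-1,"x":2,"y":0,"z":0,"spin":0},{"claw":-1,"x":4,"y":-0.2,"z":0,"spin":0},{"claw":-1,"x":4,"y":-0.2,"z":0,"spin":0},{"claw":-1,"x":4,"y":-0.2,"z":0,"spin":0},{"claw":-1,"x":4,"y":-0.2,"z":0,"spin":0},{"claw":-1,"x":2.3,"y":-0.2,"z":0.5,"spin":0},{"claw":-1,"x":1.1,"y":-0.2,"z":1,"spin":0},{"claw":-1,"x":0.4,"y":-0.1,"z":1.2,"spin":0},{"claw":-1,"x":0,"y":0,"z":0.7,"spin":0},{"claw":-1,"x":0,"y":0,"z":0.1,"spin":0},{"claw":-1,"x":0,"y":0,"z":0.2,"spin":0},{"claw":-1,"x":0,"y":0,"z":0.2,"spin":0},{"claw":-1,"x":0,"y":0,"z":0.2,"spin":0},{"claw":-1,"x":0,"y":0,"z":0,"spin":0}]'
```

```text
clock: 28.77
tool_pos: [0.5813, -0.009, 0.06]
tool_rot: [2.154, 2.286, 0.006]
force: [-1.6, 5.6, 9.4]
gripper_width: -0.0001
```

```bash
python3 -m pendant '[{"claw":-1,"x":0,"y":0,"z":0.12,"spin":0},{"claw":-1,"x":-0.1,"y":0,"z":0.05,"spin":0},{"claw":-1,"x":0,"y":0,"z":0,"spin":0}]'
```

```text
clock: 29.02
tool_pos: [0.5824, -0.0099, 0.0593]
tool_rot: [2.153, 2.285, 0.009]
force: [-1.6, 6.4, 10.9]
gripper_width: -0.0
```

```bash
python3 -m pendant '[{"claw":-1,"x":0,"y":0,"z":0.1,"spin":0},{"claw":-1,"x":0,"y":0,"z":0.02,"spin":0},{"claw":-1,"x":0,"y":0.1,"z":0,"spin":0}]'
```

```text
clock: 29.27
tool_pos: [0.5838, -0.0098, 0.0586]
tool_rot: [2.152, 2.284, 0.009]
force: [-0.8, 7.2, 11.8]
gripper_width: -0.0
```

```bash
python3 -m pendant '[{"claw":-1,"x":0,"y":0.2,"z":0,"spin":0},{"claw":-1,"x":0,"y":0.2,"z":0,"spin":0},{"claw":-1,"x":0,"y":0.2,"z":0,"spin":0}]'
```

```text
clock: 29.52
tool_pos: [0.5901, -0.0095, 0.0588]
tool_rot: [2.152, 2.284, 0.01]
force: [-0.4, 5.9, 10.4]
gripper_width: 0.0002
```

```bash
python3 -m pendant '[{"claw":-1,"x":0,"y":0.2,"z":0.03,"spin":0},{"claw":-1,"x":0,"y":0.15,"z":0,"spin":0},{"claw":-1,"x":0,"y":0,"z":0,"spin":0}]'; python3 -m pendant '[{"claw":-1,"x":0,"y":0,"z":-0.5,"spin":0},{"claw":-1,"x":0,"y":0,"z":-0.8,"spin":0},{"claw":-1,"x":1.3,"y":-0.7,"z":0,"spin":0},{"claw":-1,"x":1.4,"y":-0.7,"z":0,"spin":0},{"claw":-1,"x":0,"y":0,"z":0,"spin":0},{"claw":-1,"x":0,"y":0,"z":0,"spin":0},{"claw":-1,"x":0,"y":0,"z":0,"spin":0}]'; python3 -c "
from h import *
go([.5775,.0180,.0550])"
```

```text
clock: 29.77
tool_pos: [0.5943, -0.0093, 0.0588]
tool_rot: [2.152, 2.283, 0.011]
force: [0.2, 6.3, 12.1]
gripper_width: 0.0004
clock: 30.35
tool_pos: [0.5736, 0.0174, 0.0675]
tool_rot: [-2.15, -2.29, 0.001]
force: [0.1, 0.5, 0.8]
gripper_width: 0.0
shift cm [0.04 0.39 1.25] | pos [0.5736 0.0174 0.0675] F [0.06 0.54 0.82] t 30.35 w 0.0
tool x [-0.063  0.998 -0.   ] y [ 0.998  0.063 -0.001] z [-1.1e-03 -3.0e-04 -1.0e+00]
```

```bash
python3 -m pendant '[{"claw":-1,"x":0,"y":0.3,"z":0.4,"spin":0},{"claw":-1,"x":0,"y":0.1,"z":0.2,"spin":0},{"claw":-1,"x":0,"y":0,"z":0.2,"spin":0},{"claw":-1,"x":0,"y":0,"z":0.2,"spin":0},{"claw":-1,"x":0,"y":0,"z":0,"spin":0}]'
```

```text
clock: 30.77
tool_pos: [0.5805, 0.0172, 0.0598]
tool_rot: [2.15, 2.287, 0.004]
force: [-1.2, 1.9, 10.5]
gripper_width: 0.0
```

```bash
python3 -m pendant '[{"claw":-1,"x":0,"y":0,"z":0.1,"spin":0},{"claw":-1,"x":0,"y":0,"z":0.1,"spin":0},{"claw":-1,"x":0,"y":0,"z":0,"spin":0}]'
```

```text
clock: 31.02
tool_pos: [0.5816, 0.0172, 0.0588]
tool_rot: [2.149, 2.286, 0.007]
force: [-0.4, 1.9, 10.3]
gripper_width: 0.0004
```

```bash
python3 -m pendant '[{"claw":-1,"x":0,"y":0.1,"z":0.08,"spin":0},{"claw":-1,"x":0,"y":0.2,"z":0,"spin":0},{"claw":-1,"x":0,"y":0.2,"z":0,"spin":0}]'
```

```text
clock: 31.27
tool_pos: [0.5868, 0.0175, 0.0584]
tool_rot: [2.149, 2.285, 0.007]
force: [-0.4, 1.3, 11.0]
gripper_width: 0.0003
```

```bash
python3 -m pendant '[{"claw":-1,"x":0,"y":0.2,"z":0,"spin":0},{"claw":-1,"x":0,"y":0.2,"z":0,"spin":0},{"claw":-1,"x":0,"y":0,"z":0,"spin":0}]'
```

```text
clock: 31.52
tool_pos: [0.5914, 0.0178, 0.0586]
tool_rot: [2.148, 2.285, 0.008]
force: [0.1, 1.9, 12.3]
gripper_width: -0.0001
```

```bash
python3 -m pendant '[{"claw":-1,"x":0,"y":0,"z":-0.5,"spin":0},{"claw":-1,"x":0,"y":0,"z":-1.5,"spin":0},{"claw":-1,"x":-1.5,"y":0,"z":-2,"spin":0},{"claw":-1,"x":-3,"y":0,"z":-0.5,"spin":0},{"claw":-1,"x":-4,"y":0,"z":0,"spin":0},{"claw":-1,"x":-4,"y":0,"z":0,"spin":0},{"claw":-1,"x":-4,"y":0,"z":0,"spin":0},{"claw":-1,"x":-4,"y":0,"z":0,"spin":0},{"claw":-1,"x":-3,"y":0,"z":0,"spin":0},{"claw":-1,"x":-1,"y":0,"z":0,"spin":0}]'
python3 eyes.py a4; python3 cmp.py cmp4 a2 a3 a4
python3 - <<'E'
from h import *
np.set_printoptions(linewidth=200)
a=np.load("top_a4.npy")
print(np.hstack([a[4:23,k:k+7].round().astype(int) for k in(19,32)]))
E
```

```text
clock: 32.35
tool_pos: [0.6026, -0.2324, 0.1]
tool_rot: [2.155, 2.282, -0.002]
force: [-0.6, 0.4, -0.3]
gripper_width: 0.0
[ 0.60258509 -0.2247136   0.10012604] 32.75
[[ 39  40  39  39  40  37  38  39  38  38  37  38  37  37]
 [ 38  33  33  33  34  34  34  32  24  24  22  22  25  23]
 [ 26  18  20  23  30  18  22  31  17  22  23  22  16  20]
 [ 27  19  35  83 114  22  24  30  19  41  75  69  20  21]
 [ 24  19  34  64  83  52  22  31  16  23  37  56  26  24]
 [ 31  19  34  55  54  24  22  31  17  38  69  86  58  25]
 [ 32  20  26  40  58  28  24  31  19  39  74  95  58  25]
 [ 34  21  27  33  51  63  26  38  22  27  32  32  31  28]
 [ 32  23  34  38  68 104  36  69  20  31  39  41  43  35]
 [ 58  26  39  44  44  44  40  44  23  36  59  93 109  43]
 [ 37  24  41  47  49  48  39  37  21  30  40  67 105  36]
 [ 36  23  42  80 108  96  28  37  20  26  31  44  64  28]
 [ 38  19  36  75  95  57  24  38  24  21  26  29  25  24]
 [ 38  20  37  80 113  53  19  38  22  20  36  60  54  25]
 [ 38  21  23  28  24  25  19  38  26  19  48  82  49  20]
 [ 38  20  34  55  52  50  22  38  25  18  19  20  18  18]
 [ 39  25  21  20  21  21  20  40  29  23  25  31  30  29]
 [ 41  36  41  42  42  42  42  42  42  42  42  41  41  41]
 [ 42  42  42  42  42  43  42  41  42  41  40  41  41  42]]
```

View pics/cmp4.png

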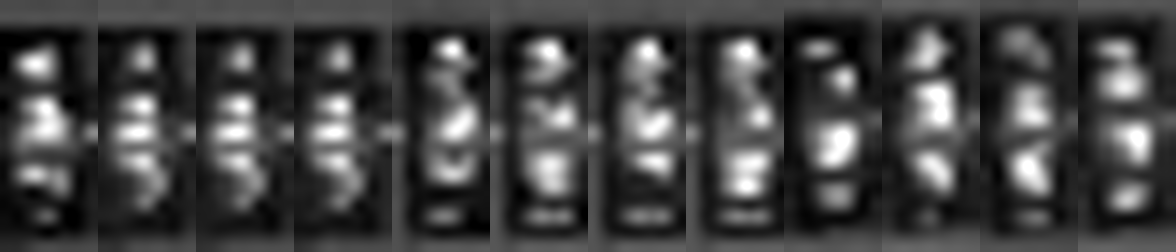

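```bash
python3 - <<'E'
from h import *
o=[]
for t in("avg","a2","a3","a4"):
    m=np.load("scene_avg.npy")[200:236,214:248].mean(2) if t=="avg" else np.load(f"scene_{t}.npy")
    m=np.clip((m-10)/100*255,0,255)[3:28,0:26]
    o.append(cv2.resize(m.astype(np.uint8),None,fx=15,fy=11.5,interpolation=cv2.INTER_LANCZOS4))
cv2.imwrite("pics/scmp.png",np.vstack([np.hstack(o[:2]),np.hstack(o[2:])]))
E
```

```text
(no output)
```

View pics/scmp.png

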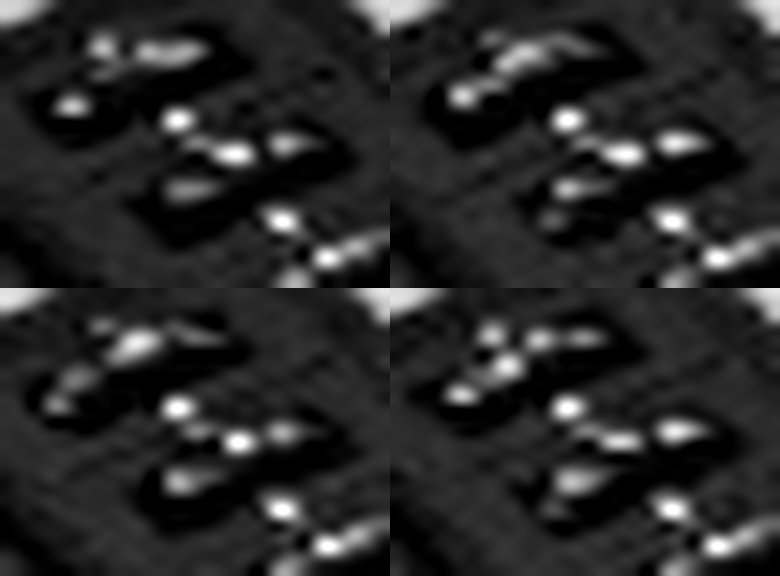

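```bash
python3 -c "
from h import *
go([.5910,-.0100,.0650])
from plant import r
m=r.camera('top')['image'][160:186,278:326].mean(2)
print(m[4:21,32:39].round().astype(int))"
```

```text
shift cm [21.5   0.23  3.53] | pos [ 0.6026 -0.2247  0.1001] F [-0.44  0.28 -1.05] t 32.75 w 0.0001
tool x [-0.064  0.998  0.001] y [ 0.998  0.064 -0.   ] z [-5.e-04  6.e-04 -1.e+00]
[[ 39  36  37  42  40  39  39]
 [ 32  21  25  21  23  19  24]
 [ 33  16  20  19  24  22  21]
 [ 29  19  42  75  69  21  22]
 [ 31  16  22  38  56  27  19]
 [ 31  19  38  71  87  57  26]
 [ 31  21  35  73  94  58  26]
 [ 36  18  28  34  31  31  30]
 [ 69  20  30  39  41  44  35]
 [ 47  25  35  59  93 110  43]
 [ 34  20  32  39  69 104  37]
 [ 36  17  22  30  44  65  30]
 [ 38  22  22  26  29  26  25]
 [ 40  22  22  36  61  52  25]
 [ 41  25  20  50  82  51  21]
 [ 39  26  22  25  20  22  21]
 [ 39  28  24  24  33  30  31]]
```

```bash
python3 -m pendant '[{"claw":-1,"x":2,"y":0,"z":0,"spin":0},{"claw":-1,"x":4,"y":0,"z":0,"spin":0},{"claw":-1,"x":4,"y":0,"z":0,"spin":0},{"claw":-1,"x":4,"y":0.1,"z":0,"spin":0},{"claw":-1,"x":4,"y":0.1,"z":0,"spin":0},{"claw":-1,"x":2.3,"y":0,"z":0.3,"spin":0},{"claw":-1,"x":1.1,"y":0,"z":1,"spin":0},{"claw":-1,"x":0.1,"y":0,"z":1.2,"spin":0},{"claw":-1,"x":0,"y":0,"z":0.8,"spin":0},{"claw":-1,"x":0,"y":0,"z":0.1,"spin":0},{"claw":-1,"x":0,"y":0,"z":0,"spin":0},{"claw":-1,"x":0,"y":0,"z":0,"spin":0}]';python3 -c "
from h import *
go([.5910,-.0100,.0550])"
```

```text
clock: 33.8
tool_pos: [0.5914, -0.0137, 0.0659]
tool_rot: [-2.154, -2.287, 0.001]
force: [-0.1, 0.2, 0.2]
gripper_width: 0.0001
shift cm [ 0.37 -0.01  1.09] | pos [ 0.5914 -0.0137  0.0659] F [-0.12  0.23  0.21] t 33.8 w 0.0001
tool x [-0.06   0.998 -0.   ] y [ 0.998  0.06  -0.   ] z [-4.e-04 -2.e-04 -1.e+00]
```

```bash
python3 -m pendant '[{"claw":-1,"x":0,"y":0,"z":0.2,"spin":0},{"claw":-1,"x":0,"y":0,"z":0.1,"spin":0},{"claw":-1,"x":0,"y":0,"z":0.1,"spin":0}]'
```

```text
clock: 34.05
tool_pos: [0.5916, -0.0127, 0.0626]
tool_rot: [2.152, 2.288, 0.001]
force: [-0.7, -0.2, -0.2]
gripper_width: 0.0005
```

```bash
python3 -m pendant '[{"claw":-1,"x":0,"y":0,"z":0.15,"spin":0},{"claw":-1,"x":0,"y":0,"z":0.15,"spin":0},{"claw":-1,"x":0,"y":0,"z":0.1,"spin":0}]'
```

```text
clock: 34.3
tool_pos: [0.5931, -0.0123, 0.0602]
tool_rot: [2.149, 2.287, 0.004]
force: [-0.3, -0.3, 9.1]
gripper_width: 0.0003
```

```bash
python3 -m pendant '[{"claw":-1,"x":0,"y":0,"z":0.15,"spin":0},{"claw":-1,"x":0,"y":0,"z":0.08,"spin":0},{"claw":-1,"x":0,"y":0,"z":0,"spin":0}]'
```

```text
clock: 34.55
tool_pos: [0.5947, -0.0122, 0.0594]
tool_rot: [2.147, 2.285, 0.007]
force: [0.4, 1.1, 11.2]
gripper_width: -0.0003
```

```bash
python3 -m pendant '[{"claw":-1,"x":0,"y":0,"z":0.1,"spin":0},{"claw":-1,"x":0,"y":0,"z":0,"spin":0},{"claw":-1,"x":0,"y":-0.1,"z":0,"spin":0}]'
```

```text
clock: 34.8
tool_pos: [0.5948, -0.0123, 0.0591]
tool_rot: [2.146, 2.284, 0.01]
force: [0.5, 0.8, 11.2]
gripper_width: 0.0003
```

```bash
python3 -m pendant '[{"claw":-1,"x":0,"y":-0.2,"z":0,"spin":0},{"claw":-1,"x":0,"y":-0.2,"z":0,"spin":0},{"claw":-1,"x":0,"y":-0.2,"z":0,"spin":0}]'
```

```text
clock: 35.05
tool_pos: [0.5882, -0.0126, 0.059]
tool_rot: [2.147, 2.284, 0.008]
force: [-0.1, 0.8, 10.7]
gripper_width: -0.0003
```

```bash
python3 -m pendant '[{"claw":-1,"x":0,"y":-0.2,"z":0,"spin":0},{"claw":-1,"x":0,"y":-0.2,"z":0,"spin":0},{"claw":-1,"x":0,"y":-0.2,"z":0,"spin":0}]'
```

```text
clock: 35.3
tool_pos: [0.5822, -0.0131, 0.059]
tool_rot: [2.147, 2.284, 0.008]
force: [0.4, 1.0, 12.4]
gripper_width: -0.0003
```

```bash
python3 -m pendant '[{"claw":-1,"x":0,"y":-0.2,"z":0,"spin":0},{"claw":-1,"x":0,"y":-0.03,"z":0,"spin":0},{"claw":-1,"x":0,"y":0,"z":0,"spin":0}]'; python3 -m pendant '[{"claw":-1,"x":0,"y":0,"z":-0.2,"spin":0},{"claw":-1,"x":0,"y":0,"z":-0.2,"spin":0},{"claw":-1,"x":0,"y":0,"z":-0.5,"spin":0},{"claw":-1,"x":0,"y":0,"z":-1,"spin":0},{"claw":-1,"x":-1.5,"y":0,"z":-2,"spin":0},{"claw":-1,"x":-3,"y":0,"z":-0.5,"spin":0},{"claw":-1,"x":-4,"y":0,"z":0,"spin":0},{"claw":-1,"x":-4,"y":0,"z":0,"spin":0},{"claw":-1,"x":-4,"y":0,"z":0,"spin":0},{"claw":-1,"x":-3,"y":0,"z":0,"spin":0},{"claw":-1,"x":-1,"y":0,"z":0,"spin":0}]'
python3 eyes.py a5; python3 cmp.py cmp5 a3 a4 a5
python3 - <<'E'
from h import *
np.set_printoptions(linewidth=200)
a=np.load("top_a5.npy")
print(np.hstack([a[4:23,k:k+7].round().astype(int) for k in(6,19,32)]))
E
```

```text
clock: 35.55
tool_pos: [0.5779, -0.0133, 0.0581]
tool_rot: [2.149, 2.287, 0.003]
force: [-3.0, 0.6, 11.0]
gripper_width: 0.0002
clock: 36.47
tool_pos: [0.5889, -0.2226, 0.0996]
tool_rot: [2.154, 2.283, -0.001]
force: [0.1, 0.4, 0.0]
gripper_width: -0.0003
[ 0.58866041 -0.21560121  0.09891192] 36.8667
[[ 39  38  40  40  39  38  38  39  40  38  39  38  38  38  39  38  39  38  38  38  38]
 [ 39  38  39  38  38  38  39  38  34  34  34  33  34  34  32  24  25  26  26  22  23]
 [ 26  15  18  19  22  18  22  26  17  18  24  32  18  22  30  18  33  59  54  19  19]
 [ 27  19  20  34  57  19  20  28  20  36  82 114  21  21  31  19  31  53  55  48  21]
 [ 27  18  20  48  78  22  21  25  18  34  64  83  52  23  31  20  22  24  35  52  23]
 [ 26  20  25  23  25  26  18  32  20  35  57  54  25  21  32  19  25  28  32  28  24]
 [ 27  18  26  29  34  24  20  34  18  26  40  59  28  22  30  19  24  57  97  61  27]
 [ 28  21  39  83 112  26  19  32  19  26  31  49  62  26  38  22  26  62 102  68  30]
 [ 34  24  36  53  71  36  30  34  22  33  39  67 104  36  69  23  32  54  88 106  39]
 [ 65  27  71 1
[... 155 characters left out ...]
34]
 [ 32  24  49  84  99  35  29  37  23  41  79 108  96  29  38  20  23  78 131  62  28]
 [ 32  20  27  40  64  59  22  37  19  36  75  96  56  26  37  24  21  71 126  90  23]
 [ 34  20  26  30  49  55  19  37  19  34  80 112  53  19  39  23  22  36  69  85  24]
 [ 38  19  24  34  53  23  20  38  19  25  26  26  26  19  38  23  16  23  23  24  20]
 [ 38  20  22  22  20  22  18  39  19  33  56  51  50  20  38  22  15  26  44  51  20]
 [ 38  24  20  19  19  20  19  39  25  21  23  20  19  21  40  29  23  26  32  31  30]
 [ 40  28  30  37  38  38  37  39  35  42  42  42  41  42  41  42  42  42  41  41  41]
 [ 42  43  42  41  41  41  42  42  41  43  42  42  42  42  43  42  42  42  42  40  41]]
```

View pics/top_a5.png

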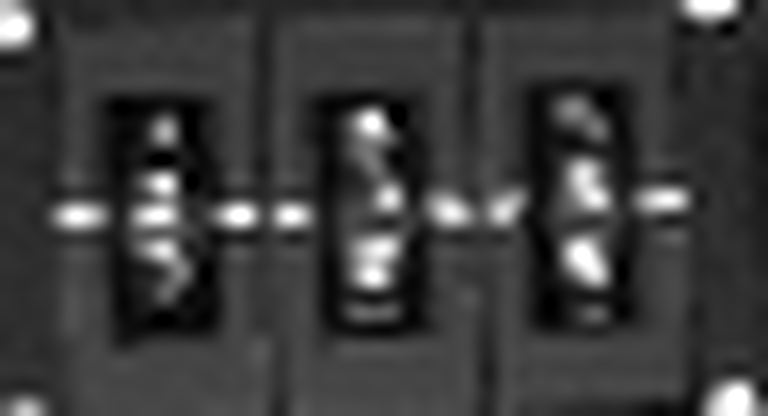

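```bash
python3 -c "
from h import *
go([.5890,-.0100,.0650])"
```

```text
shift cm [20.51  1.36  3.4 ] | pos [ 0.5887 -0.2156  0.0989] F [-0.13 -0.13  0.66] t 36.87 w 0.0004
tool x [-0.064  0.998  0.001] y [ 0.998  0.064 -0.   ] z [-5.e-04  6.e-04 -1.e+00]
```

```bash
python3 -m pendant '[{"claw":-1,"x":2,"y":0.2,"z":0,"spin":0},{"claw":-1,"x":4,"y":0.3,"z":0,"spin":0},{"claw":-1,"x":4,"y":0.3,"z":0,"spin":0},{"claw":-1,"x":4,"y":0.3,"z":0,"spin":0},{"claw":-1,"x":3.4,"y":0.26,"z":0,"spin":0},{"claw":-1,"x":2,"y":0,"z":0.3,"spin":0},{"claw":-1,"x":1,"y":0,"z":1,"spin":0},{"claw":-1,"x":0.4,"y":0,"z":1.2,"spin":0},{"claw":-1,"x":0,"y":0,"z":0.7,"spin":0},{"claw":-1,"x":0,"y":0,"z":0.2,"spin":0},{"claw":-1,"x":0,"y":0,"z":0.2,"spin":0},{"claw":-1,"x":0,"y":0,"z":0.2,"spin":0},{"claw":-1,"x":0,"y":0,"z":0.1,"spin":0}]'
```

```text
clock: 37.95
tool_pos: [0.5901, -0.0095, 0.0608]
tool_rot: [-2.154, -2.286, -0.003]
force: [-1.1, 4.3, 8.0]
gripper_width: -0.0002
```

```bash
python3 -m pendant '[{"claw":-1,"x":0,"y":0,"z":0.15,"spin":0},{"claw":-1,"x":0,"y":0,"z":0.1,"spin":0},{"claw":-1,"x":0,"y":0,"z":0,"spin":0}]'
```

```text
clock: 38.2
tool_pos: [0.5918, -0.0094, 0.0599]
tool_rot: [2.153, 2.285, 0.007]
force: [-0.8, 5.3, 9.4]
gripper_width: -0.0001
```

```bash
python3 -m pendant '[{"claw":-1,"x":0,"y":0,"z":0.15,"spin":0},{"claw":-1,"x":-0.15,"y":0,"z":0.05,"spin":0},{"claw":-1,"x":0,"y":0,"z":0,"spin":0}]'
```

```text
clock: 38.45
tool_pos: [0.5925, -0.0104, 0.0587]
tool_rot: [2.153, 2.285, 0.01]
force: [-0.7, 7.6, 11.2]
gripper_width: 0.0001
```

```bash
python3 -m pendant '[{"claw":-1,"x":0,"y":-0.1,"z":0,"spin":0},{"claw":-1,"x":0,"y":-0.2,"z":0,"spin":0},{"claw":-1,"x":0,"y":-0.2,"z":0,"spin":0}]'
```

```text
clock: 38.7
tool_pos: [0.5881, -0.0108, 0.059]
tool_rot: [2.152, 2.284, 0.011]
force: [-0.2, 5.0, 11.0]
gripper_width: -0.0001
```

```bash
python3 -m pendant '[{"claw":-1,"x":0,"y":-0.2,"z":0,"spin":0},{"claw":-1,"x":0,"y":-0.2,"z":0,"spin":0},{"claw":-1,"x":0,"y":-0.1,"z":0,"spin":0}]'
```

```text
clock: 38.95
tool_pos: [0.5829, -0.0112, 0.0589]
tool_rot: [2.152, 2.284, 0.011]
force: [0.2, 6.9, 11.3]
gripper_width: -0.0002
```

```bash
python3 -m pendant '[{"claw":-1,"x":0,"y":-0.03,"z":-0.4,"spin":0},{"claw":-1,"x":0,"y":0,"z":-0.6,"spin":0},{"claw":-1,"x":0,"y":0,"z":-1.4,"spin":0},{"claw":-1,"x":-1.5,"y":0,"z":-2,"spin":0},{"claw":-1,"x":-3,"y":0,"z":0,"spin":0},{"claw":-1,"x":-4,"y":0,"z":0,"spin":0},{"claw":-1,"x":-4,"y":0,"z":0,"spin":0},{"claw":-1,"x":-4,"y":0,"z":0,"spin":0},{"claw":-1,"x":-2,"y":0,"z":0,"spin":0},{"claw":-1,"x":-1,"y":0,"z":0,"spin":0}]'
sed -i 's/range(4)/range(2)/' eyes.py
python3 eyes.py a6; python3 cmp.py cmp6 a2 a3 a4 a5 a6
python3 - <<'E'
from h import *
np.set_printoptions(linewidth=200)
print(np.hstack([np.load(f"top_{t}.npy")[4:23,32:39].round().astype(int) for t in("a2","a3","a4","a5","a6")]))
E
```

```text
clock: 39.78
tool_pos: [0.5908, -0.2112, 0.0994]
tool_rot: [2.157, 2.282, -0.002]
force: [-0.5, 0.8, -0.0]
gripper_width: 0.0
[ 0.5907196  -0.20523042  0.09897982] 39.9833
[[ 38  39  39  38  37  39  39  38  39  39  39  37  39  39  39  38  38  37  38  37  37  39  38  39  38  38  38  38  38  38  39  37  36  38  39]
 [ 32  24  25  23  26  23  24  32  23  23  26  26  23  24  32  24  24  22  22  25  23  32  24  25  26  26  22  23  32  26  27  25  24  25  23]
 [ 32  18  18  36  56  20  19  32  18  34  59  54  20  21  31  17  22  23  22  16  20  30  18  33  59  54  19  19  31  20  31  58  54  22  19]
 [ 32  17  21  50  84  48  19  31  19  34  53  55  48  21  30  19  41  75  69  20  21  31  19  31  53  55  48  21  29  19  22  50  85  50  21]
 [ 31  20  33  64  77  23  20  32  18  23  23  36  52  24  31  16  23  37  56  26  24  31  20  22  24  35  52  23  31  18  35  65  82  53  25]
 [ 30  21  25  28  34  32  21  32  21  24  26  30  28  25  31  17  38  69  86  58  25  32  19  25  28  32  28  24  32  17  24  24  25  28  24]
 [ 30  19  22  56 102  94  24  30  18  23  50  82  60  25  31  19  39 
[... 1089 characters left out ...]
19  24  20  19  38  24  18  22  26  24  20  38  26  19  48  82  49  20  38  23  16  23  23  24  20  39  25  20  22  24  22  21]
 [ 38  24  18  26  36  20  20  37  24  19  30  51  51  19  38  25  18  19  20  18  18  38  22  15  26  44  51  20  40  24  22  26  35  20  16]
 [ 38  28  23  26  30  29  32  41  31  21  24  31  32  30  40  29  23  25  31  30  29  40  29  23  26  32  31  30  40  31  23  26  31  30  31]
 [ 41  41  42  41  43  41  41  40  42  42  42  42  42  41  42  42  42  42  41  41  41  41  42  42  42  41  41  41  42  42  42  42  42  41  40]
 [ 42  42  41  42  41  42  41  42  42  41  42  42  41  42  41  42  41  40  41  41  42  43  42  42  42  42  40  41  42  42  42  41  41  43  42]]
```

View pics/cmp6.png

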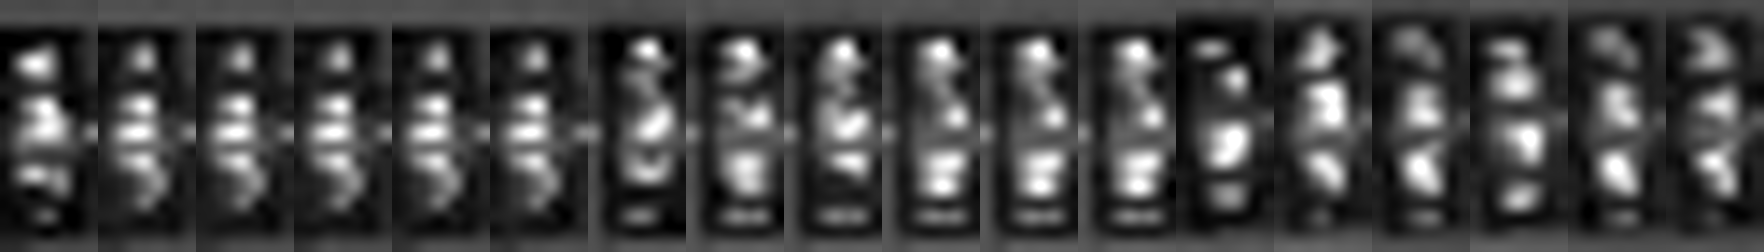

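```bash
python3 -c "
from h import *
go([.5790,-.0100,.0650])"
```

```text
shift cm [19.55  0.03  3.42] | pos [ 0.5907 -0.2052  0.099 ] F [-0.59  0.65  0.77] t 39.98 w 0.0001
tool x [-0.061  0.998  0.001] y [ 0.998  0.061 -0.001] z [-0.0011  0.0012 -1.    ]
```

```bash
python3 -m pendant '[{"claw":-1,"x":2,"y":0,"z":0,"spin":0},{"claw":-1,"x":4,"y":0,"z":0,"spin":0},{"claw":-1,"x":4,"y":0,"z":0,"spin":0},{"claw":-1,"x":4,"y":0,"z":0,"spin":0},{"claw":-1,"x":3,"y":0,"z":0,"spin":0},{"claw":-1,"x":1.6,"y":0,"z":0.6,"spin":0},{"claw":-1,"x":0.8,"y":0,"z":1.2,"spin":0},{"claw":-1,"x":0.2,"y":0,"z":1.2,"spin":0},{"claw":-1,"x":0,"y":0,"z":0.4,"spin":0},{"claw":-1,"x":0,"y":0,"z":0,"spin":0},{"claw":-1,"x":0,"y":0,"z":0,"spin":0},{"claw":-1,"x":0,"y":0,"z":0,"spin":0}]';python3 -c "
from h import *
go([.5790,-.0100,.0550])"
```

```text
clock: 40.98
tool_pos: [0.5795, -0.0116, 0.0656]
tool_rot: [2.153, 2.287, -0.0]
force: [0.5, 0.3, 0.3]
gripper_width: 0.0002
shift cm [ 0.16 -0.04  1.05] | pos [ 0.5795 -0.0116  0.0656] F [0.46 0.27 0.3 ] t 40.98 w 0.0002
tool x [-0.06   0.998 -0.   ] y [0.998 0.06  0.   ] z [ 4.e-04 -4.e-04 -1.e+00]
```

```bash
python3 -m pendant '[{"claw":-1,"x":0.1,"y":0,"z":0.25,"spin":0},{"claw":-1,"x":0,"y":0,"z":0.2,"spin":0},{"claw":-1,"x":0,"y":0,"z":0.2,"spin":0},{"claw":-1,"x":0,"y":0,"z":0.2,"spin":0},{"claw":-1,"x":0,"y":0,"z":0,"spin":0}]'
```

```text
clock: 41.4
tool_pos: [0.5813, -0.0103, 0.0595]
tool_rot: [2.149, 2.286, 0.004]
force: [-1.0, -0.8, 10.3]
gripper_width: -0.0001
```

```bash
python3 -m pendant '[{"claw":-1,"x":0,"y":0,"z":0.12,"spin":0},{"claw":-1,"x":0,"y":0,"z":0.1,"spin":0},{"claw":-1,"x":0,"y":0,"z":0,"spin":0}]'
```

```text
clock: 41.65
tool_pos: [0.5824, -0.0102, 0.0583]
tool_rot: [2.148, 2.284, 0.006]
force: [-1.3, 0.4, 12.8]
gripper_width: 0.0001
```

```bash
python3 -m pendant '[{"claw":-1,"x":0,"y":0.1,"z":0,"spin":0},{"claw":-1,"x":0,"y":0.2,"z":0,"spin":0},{"claw":-1,"x":0,"y":0.2,"z":0,"spin":0}]'
```

```text
clock: 41.9
tool_pos: [0.5877, -0.0099, 0.0587]
tool_rot: [2.148, 2.284, 0.007]
force: [-0.1, 0.8, 12.2]
gripper_width: 0.0001
```

```bash
python3 -m pendant '[{"claw":-1,"x":0,"y":0.2,"z":0,"spin":0},{"claw":-1,"x":0,"y":0.2,"z":0,"spin":0},{"claw":-1,"x":0,"y":0.1,"z":0,"spin":0},{"claw":-1,"x":0,"y":0,"z":0,"spin":0}]'
```

```text
clock: 42.23
tool_pos: [0.5931, -0.0096, 0.0588]
tool_rot: [2.147, 2.284, 0.008]
force: [-0.6, 0.3, 10.6]
gripper_width: 0.0001
```

```bash
python3 -m pendant '[{"claw":-1,"x":0,"y":0,"z":-0.4,"spin":0},{"claw":-1,"x":0,"y":0,"z":-0.6,"spin":0},{"claw":-1,"x":0,"y":0,"z":-1.4,"spin":0},{"claw":-1,"x":-1.5,"y":0,"z":-2,"spin":0},{"claw":-1,"x":-3,"y":0,"z":0,"spin":0},{"claw":-1,"x":-4,"y":0,"z":0,"spin":0},{"claw":-1,"x":-4,"y":0,"z":0,"spin":0},{"claw":-1,"x":-4,"y":0,"z":0,"spin":0},{"claw":-1,"x":-2,"y":0,"z":0,"spin":0},{"claw":-1,"x":-1,"y":0,"z":0,"spin":0}]'
python3 eyes.py a7; 
python3 - <<'E'
from h import *
np.set_printoptions(linewidth=200)
print(np.hstack([np.load(f"top_{t}.npy")[4:23,32:39].round().astype(int) for t in("a3","a5","a7")]))
for k in (6,19): print(k,np.abs(np.load("top_a7.npy")[4:23,k:k+9]-np.load("top_a5.npy")[4:23,k:k+9]).max())
E
```

```text
clock: 43.07
tool_pos: [0.6008, -0.2071, 0.0987]
tool_rot: [2.156, 2.284, -0.001]
force: [0.2, 0.3, 0.3]
gripper_width: -0.0001
[ 0.60069753 -0.20195857  0.09831458] 43.2667
[[ 38  39  39  39  37  39  39  39  38  39  38  38  38  38  39  39  39  39  38  40  38]
 [ 32  23  23  26  26  23  24  32  24  25  26  26  22  23  33  22  25  26  22  23  25]
 [ 32  18  34  59  54  20  21  30  18  33  59  54  19  19  33  21  36  59  54  23  21]
 [ 31  19  34  53  55  48  21  31  19  31  53  55  48  21  34  23  34  53  54  49  23]
 [ 32  18  23  23  36  52  24  31  20  22  24  35  52  23  31  18  23  23  35  53  22]
 [ 32  21  24  26  30  28  25  32  19  25  28  32  28  24  32  20  25  25  32  29  25]
 [ 30  18  23  50  82  60  25  30  19  24  57  97  61  27  30  18  24  50  84  60  27]
 [ 38  18  26  62 104  68  31  38  22  26  62 102  68  30  37  21  27  63 103  68  31]
 [ 70  21  32  69 116 105  38  69  23  32  54  88 106  39  69  26  32  69 118 105  38]
 [ 44  23  36  44  44  45  40  44  22  35  44  44  44  40  46  22  35  45  44  46  40]
 [ 38  21  28  39  55  68  34  37  18  30  39  48  47  34  38  19  29  39  55  68  34]
 [ 37  20  24  78 132  63  27  38  20  23  78 131  62  28  36  22  24  78 132  64  24]
 [ 37  25  18  72 126  91  22  37  24  21  71 126  90  23  40  24  24  73 127  91  25]
 [ 38  22  20  36  70  85  23  39  23  22  36  69  85  24  39  24  23  34  71  86  21]
 [ 38  24  18  22  26  24  20  38  23  16  23  23  24  20  38  21  19  26  24  25  22]
 [ 37  24  19  30  51  51  19  38  22  15  26  44  51  20  38  23  21  26  44  52  21]
 [ 41  31  21  24  31  32  30  40  29  23  26  32  31  30  41  31  26  25  32  29  33]
 [ 40  42  42  42  42  42  41  41  42  42  42  41  41  41  42  42  42  42  42  41  41]
 [ 42  42  41  42  42  41  42  43  42  42  42  42  40  41  43  42  42  40  42  42  42]]
6 4.083333333333336
19 5.666666666666668
```

View pics/top_a7.png

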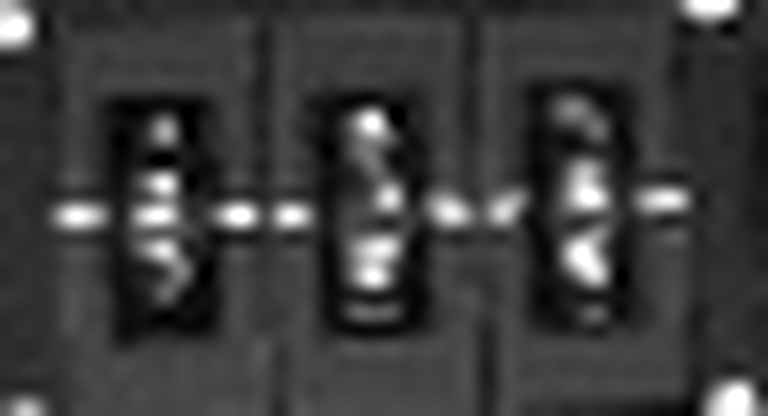

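```bash
python3 -c "
from h import *
from plant import r
s=r.camera('scene')
print('key scene',ray(s,130+292/3.7,140+128/3.7,.084).round(4))
go([.5660,-.1180,.0680])"
```

```text
key scene [ 0.5673 -0.1114  0.084 ]
shift cm [ 8.54 -2.94  3.05] | pos [ 0.6007 -0.2014  0.0984] F [-0.15  0.82 -0.77] t 43.32 w -0.0003
tool x [-0.063  0.998  0.001] y [ 0.998  0.063 -0.001] z [-0.001   0.0013 -1.    ]
```

```bash
python3 -m pendant '[{"claw":-1,"x":1.5,"y":-0.6,"z":0,"spin":0},{"claw":-1,"x":2.5,"y":-0.8,"z":0,"spin":0},{"claw":-1,"x":2.5,"y":-0.8,"z":0,"spin":0},{"claw":-1,"x":1.6,"y":-0.5,"z":0,"spin":0},{"claw":-1,"x":0.6,"y":-0.2,"z":0.6,"spin":0},{"claw":-1,"x":0,"y":0,"z":1,"spin":0},{"claw":-1,"x":0,"y":0,"z":1,"spin":0},{"claw":-1,"x":0,"y":0,"z":0.4,"spin":0},{"claw":-1,"x":0,"y":0,"z":0,"spin":0},{"claw":-1,"x":0,"y":0,"z":0,"spin":0},{"claw":-1,"x":0,"y":0,"z":0,"spin":0}]'; python3 - <<'E'
from h import *
from plant import r
go([.5660,-.1160,.0570])
c=r.camera("scene")["image"][:,:,::-1]
b=255*np.clip(c[140:215,175:255].astype(float)/150,0,1)**.6
cv2.imwrite("pics/key1.png",cv2.resize(b.astype(np.uint8),None,fx=7,fy=7,interpolation=cv2.INTER_CUBIC))
E
```

```text
clock: 44.23
tool_pos: [0.5672, -0.1192, 0.0687]
tool_rot: [2.153, 2.288, 0.0]
force: [1.1, 0.2, 0.3]
gripper_width: 0.0001
shift cm [ 0.32 -0.1   1.17] | pos [ 0.5672 -0.1192  0.0687] F [1.08 0.17 0.27] t 44.23 w 0.0001
tool x [-0.061  0.998 -0.   ] y [0.998 0.061 0.   ] z [ 3.e-04 -2.e-04 -1.e+00]
```

View pics/key1.png

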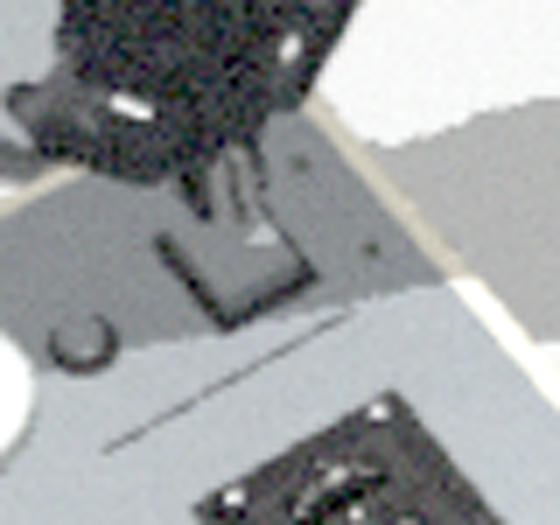

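The tip at (240,225) stands over the key, whose centre is near (240,270), well clear of the cancel key at (85,340). I'll feel down onto it now.

```bash
python3 -m pendant '[{"claw":-1,"x":0.2,"y":-0.1,"z":0.3,"spin":0},{"claw":-1,"x":0,"y":0,"z":0.3,"spin":0},{"claw":-1,"x":0,"y":0,"z":0.2,"spin":0},{"claw":-1,"x":0,"y":0,"z":0.2,"spin":0}]'
```

```text
clock: 44.62
tool_pos: [0.5655, -0.1162, 0.0585]
tool_rot: [-2.151, -2.289, 0.0]
force: [-0.3, -0.7, -1.0]
gripper_width: -0.0001
```

```bash
python3 -m pendant '[{"claw":-1,"x":0,"y":0,"z":0.15,"spin":0},{"claw":-1,"x":0,"y":0,"z":0.15,"spin":0}]'
```

```text
clock: 44.78
tool_pos: [0.5656, -0.1163, 0.0556]
tool_rot: [-2.151, -2.289, 0.0]
force: [0.2, 0.7, 0.4]
gripper_width: -0.0
```

```bash
python3 -m pendant '[{"claw":-1,"x":0,"y":0,"z":0.15,"spin":0},{"claw":-1,"x":0,"y":0,"z":0.15,"spin":0}]'
```

```text
clock: 44.95
tool_pos: [0.5657, -0.1163, 0.0527]
tool_rot: [2.151, 2.289, 0.0]
force: [-1.3, -0.2, 1.5]
gripper_width: -0.0
```

```bash
python3 -m pendant '[{"claw":-1,"x":0,"y":0,"z":0.15,"spin":0},{"claw":-1,"x":0,"y":0,"z":0.15,"spin":0},{"claw":-1,"x":0,"y":0,"z":0,"spin":0}]'
```

```text
clock: 45.2
tool_pos: [0.5657, -0.1163, 0.0499]
tool_rot: [2.151, 2.289, 0.0]
force: [-0.9, 0.6, 3.6]
gripper_width: -0.0002
```

```bash
python3 -m pendant '[{"claw":-1,"x":0,"y":0,"z":0.15,"spin":0},{"claw":-1,"x":0,"y":0,"z":0.15,"spin":0},{"claw":-1,"x":0,"y":0,"z":0,"spin":0}]'
```

```text
clock: 45.45
tool_pos: [0.5658, -0.1163, 0.0469]
tool_rot: [2.151, 2.289, 0.0]
force: [-2.0, 1.4, 4.1]
gripper_width: -0.0001
```

```bash
python3 -m pendant '[{"claw":-1,"x":0,"y":0,"z":0.15,"spin":0},{"claw":-1,"x":0,"y":0,"z":0.1,"spin":0},{"claw":-1,"x":0,"y":0,"z":0,"spin":0}]'
```

```text
clock: 45.7
tool_pos: [0.5658, -0.1163, 0.0459]
tool_rot: [2.151, 2.289, -0.0]
force: [-5.1, 1.3, 11.8]
gripper_width: -0.0005
```

```bash
python3 -m pendant '[{"claw":-1,"x":0,"y":0,"z":-0.5,"spin":0},{"claw":-1,"x":0,"y":0,"z":-1,"spin":0},{"claw":-1,"x":0,"y":0,"z":-2,"spin":0},{"claw":-1,"x":0,"y":0,"z":-3,"spin":0},{"claw":-1,"x":-2,"y":0,"z":-3,"spin":0},{"claw":-1,"x":-3,"y":0,"z":-1,"spin":0},{"claw":-1,"x":-3,"y":0,"z":0,"spin":0},{"claw":-1,"x":-2,"y":0,"z":0,"spin":0},{"claw":-1,"x":0,"y":0,"z":0,"spin":0},{"claw":-1,"x":0,"y":0,"z":0,"spin":0},{"claw":-1,"x":0,"y":0,"z":0,"spin":0}]'
python3 - <<'E'
from h import *
from plant import r
o=[]
for n in("scene","top"):
    c=r.camera(n); cv2.imwrite(f"pics/{n}_end.png",c["image"][:,:,::-1])
    if n=="top":
        m=c["image"].astype(float).mean(2)[160:186,278:326]; a=np.load("top_a7.npy")
        for k in(6,19,32): print(k,np.abs(m[4:21,k:k+9]-a[4:21,k:k+9]).max().round(1),np.abs(m[4:21,k:k+9]-a[4:21,k:k+9]).mean().round(2))
        cv2.imwrite("pics/end_z.png",cv2.resize(c["image"][105:235,235:415,::-1],None,fx=4.4,fy=4.4,interpolation=cv2.INTER_CUBIC))
E
```

```text
clock: 46.62
tool_pos: [0.5714, -0.2154, 0.1487]
tool_rot: [-2.151, -2.288, -0.0]
force: [-0.6, 0.1, 0.4]
gripper_width: 0.0003
6 6.8 2.09
19 8.0 2.38
32 9.7 2.66
```

View pics/end_z.png

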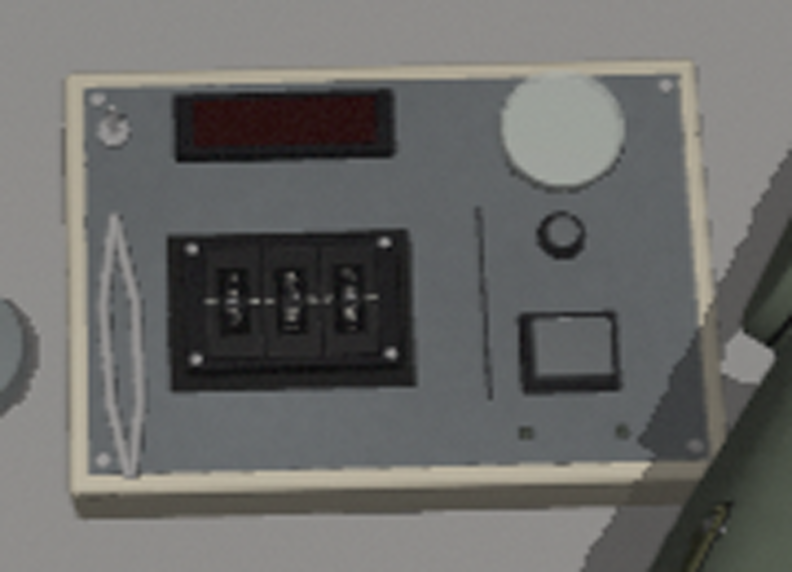

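View pics/scene_end.png

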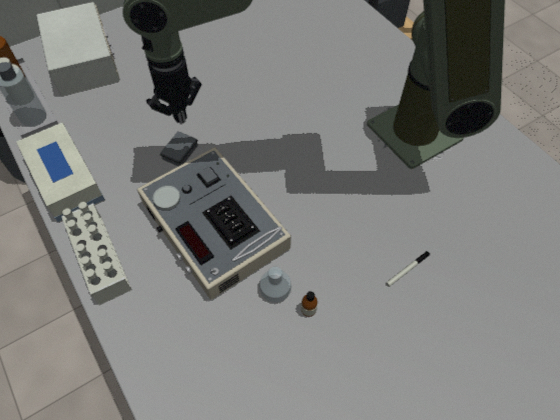

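The start key has sprung back out to its original place. The wheels match the picture taken before the press, the bystanders haven't moved, and the arm is clear. I'm handing in.

```bash
python3 -c "
from plant import r
print(r.get_state()['clock']); print(r.sign_off())"
```

```text
46.7167
the job is handed in; nothing more can be done
None
```

I set the wheels to read 2, 7, 5, pressed the start key once to its stop and released it, and handed the job in at 46.7 s. The reading of the digits is my main uncertainty.

- **Wheels:** I rolled each one while pressing at about 10.5 to 14 N. The highest vertical reading on any wheel was 14.0 N, at the axle's bottoming force; the sideways readings then were about 2 N. The limit is 20 N.
- **Start key:** it travelled about 7 mm and reached its stop at a reading of about 12 N. The last picture shows it back out. I did not touch the cancel key.
- **Bystanders:** in the last pictures everything else on the bench is where it started, and the arm is clear.

Some checks disagreed or stayed weak:

- **Reading the digits:** each numeral is only about 4 pixels across, so I judged them from their strokes and from the neighbouring digits as each wheel turned. I checked the right wheel by rolling it to 4 and back to 5. I am fairly sure of 2, 7, 5, but it is not a clean reading.
- **Right wheel centring:** it looked stuck between digits at the start, and again after one of my strokes. In the final picture it looks centred. Compared with an earlier picture of the same digit, a few pixels differ, which I put down to a small difference in angle.
- **Fingertip height:** in the scene camera the fingertips appeared about 25 to 30 mm higher than the reported tool position. I relied on touch for every contact height.

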